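Put the long remote away and shut the drawer

TASK

Put the longer of the two remotes into the open drawer of the white media unit: set it down flat on the drawer's floor, buttons up, rather than dropping it. Then push the drawer gently, without slamming, fully home until it clicks into its detent and stays shut. Leave the shorter remote, the tumbler, the plant pot and the caddy where they stand.

Things in the scene. Friction and masses are not known exactly. Their poses are not given: they have to be found in the camera images.
- long_remote: the longer slim black remote, 130 x 42 x 20 mm, lying on the console, 0.11 kg; grey buttons on its top face. Origin at the centre of its underside; x along its length, y across its width, z up out of the button face.
- short_remote: the shorter slim black remote, 90 x 42 x 20 mm, same looks; to be left alone. Origin at the centre of its underside, x along its length. The two remotes lie one to the robot's left and one to its right, either way round.
- unit: fixed white laminate media unit, 250 deep (x) x 240 wide (y) x 190 mm high. Origin at the centre of its underside, x pointing from front to back. Front plane at x = -125 mm: drawer below, above it a fixed closed wooden panel (90 to 176 mm high up), flush with the shut drawer; the top board (178 to 190 mm) overhangs the front by 20 mm, in the way of an upright gripper.
- drawer (a joint): opening of the unit's only drawer in m: 0 = fully home, 0.19 = fully out. It stays where it is left, except that a sprung ball detent pushes it back from about 18 to 8 mm and, below about 6 mm, pulls it home. Pushing takes about 2 N, about 8 N over the detent.
- drawer_front (a point): centre of the outer face of the drawer's front, 38 mm above the console; it moves with the drawer. x points into the unit (the pushing direction). The flat front is 212 mm wide and reaches from 12 to 76 mm above the console, except for a finger notch 70 mm wide in its upper edge, where it ends 57 mm above the console; no handle.
- drawer_floor (a point): centre of the drawer's inner floor, 109 mm behind the outer face of its front board (14 mm thick), 22 mm above the console; moves with the drawer, axes as drawer_front. The inside is 190 mm long (x) and 188 mm wide (y); side walls end 40 mm above the inner floor. Open to above only in front of the unit's front plane.
- tumbler: stainless steel tumbler, 74 mm across, 130 mm high, standing on the console; leave alone. Origin at the centre of its underside.
- pot: teal ceramic pot with a succulent, 96 mm across, about 120 mm high, standing on the console; leave alone. Origin at the centre of its underside. Pot and tumbler stand on either side of the unit, either way round.
- caddy: rattan-look plastic caddy with its lid on, 122 x 152 x 114 mm, standing on the console to the right; leave alone. Origin at the centre of its underside.
Mind the look-alikes: they are no part of the job. Leave any green look-alike of the long_remote alone.

How it is judged:
By the outcome, as a careful person would: the job done as asked, in the order asked, and still so for the second after the job is handed in, with the robot touching nothing.
It also fails if it takes over 66 s, if anything falls off the work surface, if the arm or the gripper's body presses on something with over 40 N, if the wrist force passes 120 N, or if a joint passes its speed limit or range.

ROBOT

A 6-joint arm with a two-finger parallel gripper is mounted at the origin on the work surface. World frame = base frame: x ahead of the robot, y to its left, z up, the work surface at z = 0. Lengths are in m, angles in degrees, forces in N, time in s.
With the tool pointing down it reaches from about 0.4 to 0.825 m from the base axis. Payload 7 kg.
Tool frame: the origin (TCP) lies midway between the tips of the shut fingers; the grasp point (between the pads) lies 19 mm behind it; z points along the fingers, y is the line along which they close (so a half turn about z gives the same grasp; the last joint's range is limited). The gripper opens to 88 mm and grips with 3 to 60 N. Pads are 19 mm wide; open, the fingers measure 130 mm over their backs; the gripper's body (78 mm by 193 mm) begins 47 mm behind the grasp point.
Start: joints at [80.735, 20.546, 0.682, 0, -70.136, -16.507], TCP at [0.293, 0.608, 0.227] pointing down, gripper open.
Joint ranges: [-176.03, 176.03], [-82.01, 121.73], [-58.28, 71.71], [-173.87, 95.51], [-174.79, -0.11], [-173.66, 173.66]. Speed limits (degrees/s): [136.94, 136.94, 172.46, 180, 180, 180].

INTERFACE

Orientations are given as [roll, pitch, yaw] about the fixed x, y, z axes, in that order (R = Rz(yaw) Ry(pitch) Rx(roll)).
In Python, from plant import ctrl, viewer, close_job gives the robot as it stands. The module is installed in compiled form; this text tells all that it offers.
- The arm moves only by the tool step_arm, never from a script. Its argument "moves" is a list that holds one entry, the list of rows, each a list of 5 numbers: the shift along the world's x, y, z in cm, then the turn about the world's z in rad, then the finger opening in cm, from 0 to 8.76. In form: [[[tx, ty, tz, twist, grip], ...]]. A call has 1 to 10 rows; each row shifts and turns the commanded pose from where the row before left it; what a row does not reach is not made up. A row lasts 1/10 s, in which the tool goes at most 50 mm and 8.59 degrees, less where a joint would pass 70% of its speed; a pose out of reach is approached as far as the arm can. A call with a gripper value outside its range is refused whole. The fingers move at their own pace and stop on an object; the grip force is fixed at half the most. Time passes only in rows, so rows that do not move let the fingers close. It gives the time, the measured TCP pose, the force, the opening and the grip force at its end, in the units of the state.
- ctrl.get_obs(): the state, without advancing time (a new reading comes with each control period).
- viewer.snapshot(name): name is "side" or "top"; returns (picture, depth): 400x640x3 uint8, blue, green, red; 400x640 float32, m along the optical axis (not along the pixel's ray), 0 where there is no reading.
- viewer.camera_info(name): a dict with "camera_matrix" (3x3 intrinsics, pixels), "k1" (the pictures are not rectified: a ray, as slopes to the right and down, at radius r is drawn at 1 + k1 r^2 times it, then the intrinsics apply), "eye" and "orientation" of the camera in the world. Camera axes: x right, y down, z forward; pixel columns grow to the right and rows downward; lengths in m; the calibration is good to about 2 mm. A picture is of the moment at which its call begins. camera_info takes no time and is no camera call.
- close_job(): hands the job in; it is judged then, once.
The state is a dict: "clock": time; "joint_pos": joint angles; "qvel": joint speeds; "tau": joint torques, N m; "tool_pos": TCP position; "orientation": TCP orientation; "force": force on the tool from outside, world axes, zero at the start; "moment": the same for the moment, N m; "opening": finger opening in m; "gripper_force": force on a finger pad.
Only numpy, scipy, OpenCV 4.12 (cv2) and the standard library are available. Lean on these libraries where they do the work, as an engineer would, in place of code of your own. Each camera call takes 0.05 s, during which the arm holds its last target. There are 200 camera calls.

## Working session

There is one attempt and no reset: what is moved stays moved. The work goes in short steps, Python scripts to look and compute and a tool call to move; the robot and the scene stay as the last step left them, time stands still between calls to the robot, and variables do not carry over. Pictures are saved under pics/ and viewed, at most 13 in all, crops included, and the job is handed in when it is done.

Besides the shell and the picture viewer there is one more tool, called after ">>>" as a command line: name --argument value ..., lists and objects as JSON in quotes. step_arm: Moves the arm, as the interface text tells. Its arguments: {"type":"object","properties":{"moves":{"type":"array","items":{"type":"array","items":{"type":"array","items":{"type":"number"}}}}},"required":["moves"]}

```bash
mkdir -p pics; cat > h.py <<'E'
import numpy as np, cv2
from plant import ctrl, viewer
def cam(n):
    c=viewer.camera_info(n); return c
def snap(n):
    return viewer.snapshot(n)
def rotm(o):
    o=np.array(o,float)
    if o.shape==(3,3): return o
    from scipy.spatial.transform import Rotation as R
    return R.from_euler('xyz',o,degrees=True).as_matrix()
def ray(n,px):
    c=cam(n);K=np.array(c["camera_matrix"]);p=np.atleast_2d(np.array(px,float))
    d=np.c_[(p[:,0]-K[0,2])/K[0,0],(p[:,1]-K[1,2])/K[1,1]];u=d.copy()
    for _ in range(20): u=d/(1+c["k1"]*(u**2).sum(1))[:,None]
    return np.array(c["eye"]),np.c_[u,np.ones(len(u))],rotm(c["orientation"])
def onplane(n,px,z):
    e,u,R=ray(n,px);w=u@R.T
    return e+w*((z-e[2])/w[:,2])[:,None]
def withdepth(n,px,D):
    e,u,R=ray(n,px);p=np.atleast_2d(px).astype(int)
    return e+(u*D[p[:,1],p[:,0]][:,None])@R.T
E
python3 - <<'E'
from h import *
for n in("side","top"):
    print(viewer.camera_info(n)); i,d=snap(n); cv2.imwrite(f"pics/{n}0.png",i); np.save(n+"0.npy",d)
print(ctrl.get_obs())
E
```

```text
{'camera_matrix': array([[371.59841181,   0.        , 316.48333419],
       [  0.        , 371.59841181, 203.18577958],
       [  0.        ,   0.        ,   1.        ]]), 'k1': -0.06812181067945426, 'eye': array([0.22305411, 0.05036442, 1.24399687]), 'orientation': array([-1.61746330e+02,  1.45812227e-01, -1.08297843e+02])}
{'camera_matrix': array([[397.41744268,   0.        , 320.67176944],
       [  0.        , 397.41744268, 200.24717215],
       [  0.        ,   0.        ,   1.        ]]), 'k1': -0.017916380065481848, 'eye': array([ 0.34620055, -0.07804863,  1.25952744]), 'orientation': array([-1.68330924e+02,  1.27899577e-02, -8.86362215e+01])}
{'clock': 0.1, 'joint_pos': array([ 8.07353039e+01,  2.05879395e+01,  6.39442743e-01, -1.72239443e-02,
       -7.01373090e+01, -1.65070470e+01]), 'qvel': array([ 0.01595476, -0.12515118,  0.10688491,  0.13299621, -0.00334111,
       -0.00353922]), 'tau': array([-3.81111953e-03, -5.84161949e+01,  2.93748003e+01,  7.01539278e+00,
        1.01987863e-02, -5.49186177e-05]), 'tool_pos': array([0.29331606, 0.60744891, 0.22571432]), 'orientation': array([ 1.79913130e+02, -8.85731314e-03, -2.57776007e+01]), 'force': array([ 0.96288031, -0.41489388, -1.11051793]), 'moment': array([0.02383009, 0.02585159, 0.00105643]), 'gripper_force': 0.0, 'opening': 0.08742352210908326}
```

View pics/top0.png

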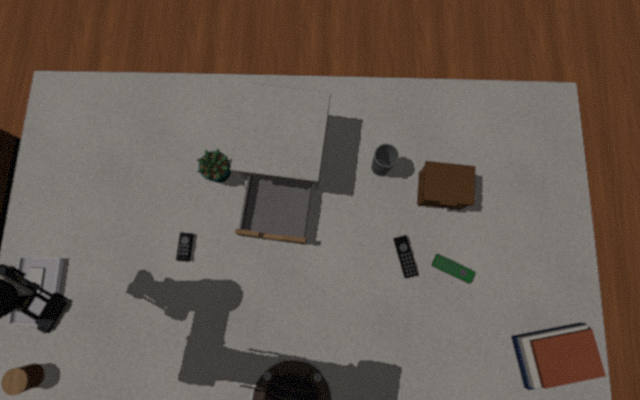

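View pics/side0.png

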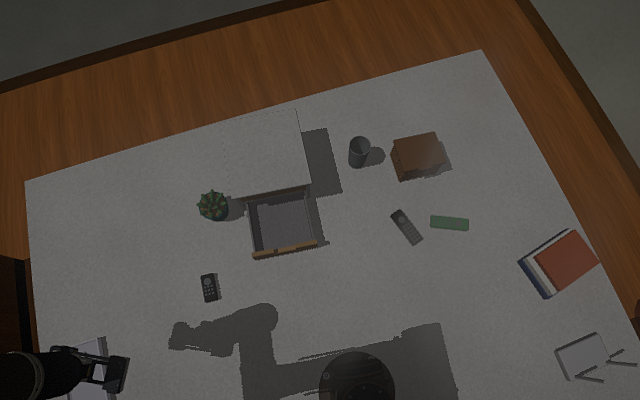

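The top view shows the drawer open, with its front board at about (270,236). Two black remotes lie at (405,256) and (185,247), and a green look-alike at (453,268). The side view agrees: black at (406,227) and (210,287), green at (449,223). The one at top (405,256) looks like the long black remote, so I'll measure it and confirm with a crop.

```bash
python3 - <<'E'
from h import *
out=[]
for n,boxes in(("top",[(385,230,425,285),(170,228,200,268)]),("side",[(382,203,430,250),(195,268,225,306)])):
    im=cv2.imread(f"pics/{n}0.png");D=np.load(n+"0.npy")
    for (a,b,c,d) in boxes:
        cr=im[b:d,a:c]; g=cv2.cvtColor(cr,cv2.COLOR_BGR2GRAY); m=(g<0.55*np.median(g[:4])).astype(np.uint8)
        m=cv2.morphologyEx(m,cv2.MORPH_CLOSE,np.ones((5,5)))
        C=max(cv2.findContours(m,0,1)[0],key=cv2.contourArea)[:,0]+[a,b]
        P=onplane(n,C,0.02)[:,:2]
        r=cv2.minAreaRect((P*1000).astype(np.float32)); bx=cv2.boxPoints(r)
        l=bx[1]-bx[0]; k=bx[2]-bx[1]; L=l if np.hypot(*l)>np.hypot(*k) else k
        print(n,"centre mm",np.round(r[0]),"size",np.round(r[1]),"yaw",round(np.degrees(np.arctan2(L[1],L[0]))%180,1), "z med",np.median(withdepth(n,C.mean(0)[None].round(),D)[:,2]).round(3))
        if n=="top": out.append(cv2.resize(cr,(320,440),interpolation=cv2.INTER_CUBIC))
    # drawer: wood mask
    h=cv2.cvtColor(im,cv2.COLOR_BGR2HSV); m=((h[...,1]>90)&(h[...,0]<25)).astype(np.uint8); 
    w=np.zeros_like(m); x=(228,222,312,250) if n=="top" else (242,230,325,262); w[x[1]:x[3],x[0]:x[2]]=1; m=m&w
    ys,xs=np.nonzero(m); P=withdepth(n,np.c_[xs,ys],D); ok=(P[:,2]>.045)&(P[:,2]<.09); P=P[ok]
    r=cv2.minAreaRect((P[:,:2]*1000).astype(np.float32)); print(n,"front: z max",np.percentile(P[:,2],95).round(3),r, "x,y range",P.min(0).round(3),P.max(0).round(3))
    # unit top
    ys,xs=np.mgrid[60:260,150:400]; px=np.c_[xs.ravel(),ys.ravel()]; Q=withdepth(n,px,D); Q=Q[(abs(Q[:,2]-.19)<.008)&(Q[:,0]<1.4)]
    mm=np.zeros((800,800),np.uint8); iy=((Q[:,:2]-[.4,-.4])*400).astype(int); ok=((iy>=0)&(iy<800)).all(1); mm[iy[ok,1],iy[ok,0]]=1
    mm=cv2.morphologyEx(mm,cv2.MORPH_CLOSE,np.ones((5,5))); C=max(cv2.findContours(mm,0,1)[0],key=cv2.contourArea)[:,0]/.4+[400,-400]
    print(n,"unit top mm",cv2.minAreaRect(C.astype(np.float32)),cv2.boxPoints(cv2.minAreaRect(C.astype(np.float32))).round())
tp=cv2.imread("pics/top0.png")[150:300,220:480]
cv2.imwrite("pics/crop1.png",np.hstack(out+[cv2.resize(tp,None,fx=0.5,fy=0.5)[:1,:1].repeat(440,0)]))
E
```

```text
top centre mm [ 431. -339.] size [127.  46.] yaw 15.2 z med 0.018
top centre mm [445. 345.] size [51. 86.] yaw 177.2 z med 0.018
top front: z max 0.08 ((479.3713073730469, 76.37836456298828), (208.89381408691406, 17.07791519165039), 82.55980682373047) x,y range [ 0.462 -0.028  0.05 ] [0.5   0.18  0.083]
top unit top mm ((767.3814086914062, 44.38866424560547), (252.07749938964844, 274.6202087402344), 83.41805267333984) [[617. -65.]
 [889. -97.]
 [918. 154.]
 [645. 185.]]
side centre mm [ 456. -330.] size [78. 45.] yaw 15.2 z med 0.02
side centre mm [444. 345.] size [54. 91.] yaw 177.1 z med 0.021
side front: z max 0.079 ((478.46649169921875, 77.26416015625), (209.22369384765625, 14.838462829589844), 83.25840759277344) x,y range [ 0.461 -0.027  0.05 ] [0.497 0.181 0.082]
side unit top mm ((768.3358764648438, 44.60558319091797), (252.11209106445312, 276.7657470703125), 83.82982635498047) [[617. -66.]
 [892. -96.]
 [919. 155.]
 [644. 185.]]
```

View pics/crop1.png

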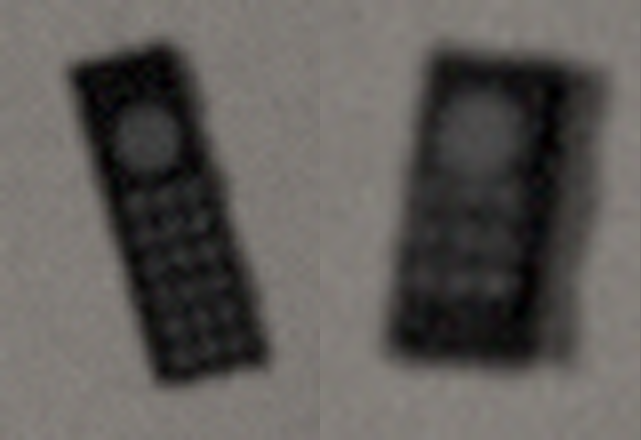

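The crop confirms it. The left one, at top (405,256), measures 127 mm with a long button block, so it is the long remote at (0.431, -0.339), yaw 15°. The right one is short at about 88 mm, and green is ruled out. The unit's yaw is about -6.5°, the drawer front's outer face is at about (0.472, 0.078), and the drawer is about 0.18 open. All of this fits the given sizes.

>>> step_arm --moves '[[[3.1,-3.5,1.2,0.12,8.7],[3.1,-3.5,1.2,0.12,8.7],[3.1,-3.5,1.2,0.12,8.7],[3.1,-3.5,1.2,0.12,8.7],[3.1,-3.5,1.2,0.12,8.7],[3.1,-3.5,1.2,0.12,8.7],[0.6,-4,0,0,8.7],[0.6,-4,0,0,8.7],[0.6,-4,0,0,8.7],[0.6,-4,0,0,8.7]]]'

```text
clock: 1.1
tool_pos: [0.5033, 0.2361, 0.2983]
orientation: [180.0, 0.0, 15.5]
force: [0.8, -0.7, -0.5]
opening: 0.0873
gripper_force: 0.0
```

>>> step_arm --moves '[[[0.6,-4,0,0,8.7],[0.6,-4,0,0,8.7],[0.6,-4,0,0,8.7],[0.6,-4,0,0,8.7],[0.6,-4,0,0,8.7],[0.6,-4,0,0,8.7],[-1.2,-4,0,0,8.7],[-1.2,-4,0,0,8.7],[-1.2,-4,0,0,8.7],[-1.2,-4,0,0,8.7]]]'

```text
clock: 2.1
tool_pos: [0.4905, -0.1636, 0.2984]
orientation: [-180.0, 0.0, 15.5]
force: [0.0, 0.4, 0.5]
opening: 0.0873
gripper_force: 0.0
```

>>> step_arm --moves '[[[-1.2,-4,-2,0,8.7],[-1.2,-4,-3,0,8.7],[-1.2,-4,-3,0,8.7],[-1.2,-3.5,-3,0,8.7],[0,0,0,0,8.7],[0,0,0,0,8.7]]]'

```text
clock: 2.7
tool_pos: [0.4432, -0.3156, 0.1892]
orientation: [-179.9, 0.1, 15.4]
force: [0.6, -0.1, 1.1]
opening: 0.0873
gripper_force: 0.0
```

>>> step_arm --moves '[[[-0.6,-1.2,-3,0,8.7],[-0.6,-1.1,-3,0,8.7],[0,0,-3,0,8.7],[0,0,-3,0,8.7],[0,0,-2,0,8.7],[0,0,0,0,8.7],[0,0,0,0,8.7]]]'

```text
clock: 3.4
tool_pos: [0.4334, -0.3377, 0.0514]
orientation: [179.9, -0.0, 15.6]
force: [0.4, 0.1, -0.1]
opening: 0.0868
gripper_force: 0.0
```

```bash
python3 - <<'E'
from h import *
i,d=snap("side");j,_=snap("top"); o=ctrl.get_obs();print(o["tool_pos"],o["orientation"])
cv2.imwrite("pics/c2.png",np.hstack([cv2.resize(i[180:270,360:450],(400,400)),cv2.resize(j[200:300,350:450],(400,400))]))
E
```

```text
[ 0.43374949 -0.33804747  0.05206875] [ 1.79890849e+02 -1.33538294e-01  1.55461346e+01]
```

View pics/c2.png

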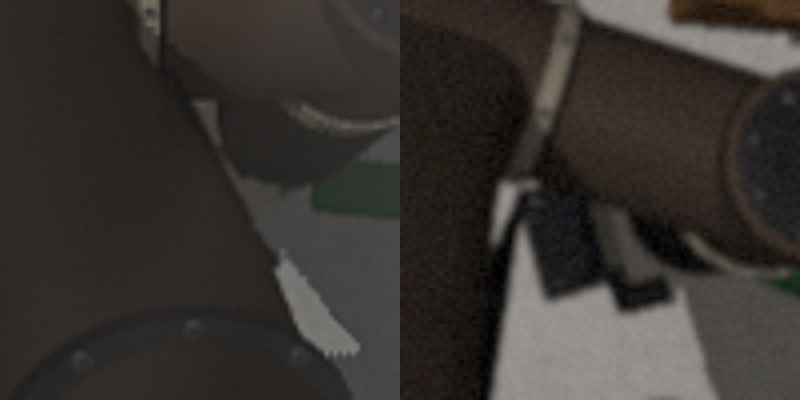

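The arm hides the remote in both views; only the fingers show in the top crop, at about (570,240). I'll rely on the earlier measurement, which leaves 20 mm of margin each side.

>>> step_arm --moves '[[[0,0,-2,0,8.7],[0,0,-1.5,0,8.7],[0,0,-0.6,0,8.7],[0,0,-0.5,0,8.7],[0,0,0,0,8.7],[0,0,0,0,8.7]]]'

```text
clock: 4.1
tool_pos: [0.4327, -0.3381, 0.0049]
orientation: [180.0, -0.0, 15.5]
force: [-0.7, 1.1, -0.2]
opening: 0.0872
gripper_force: 0.0
```

>>> step_arm --moves '[[[0,0,0,0,5.5],[0,0,0,0,5.5],[0,0,0,0,5.0],[0,0,0,0,4.5],[0,0,0,0,4.0],[0,0,0,0,3.8],[0,0,0,0,3.5],[0,0,0,0,3.5],[0,0,0,0,3.5]]]'

```text
clock: 5.0
tool_pos: [0.4322, -0.338, 0.0042]
orientation: [180.0, 0.0, 15.5]
force: [-0.7, -0.2, -0.2]
opening: 0.0418
gripper_force: 30.0
```

Grip is 41.8 mm wide, which matches the remote. Lift, turn and carry.

>>> step_arm --moves '[[[0,0,1,0,3.5],[0,0,2,0,3.5],[0,0,3,0,3.5],[0,0,3.5,0,3.5],[0,0,3.5,0,3.5],[0,0,3,-0.038,3.5],[0.5,2,0,-0.038,3.5],[0.9,3,0,-0.038,3.5],[0.9,3,0,-0.038,3.5],[0.9,3,0,-0.038,3.5]]]'

```text
clock: 6.0
tool_pos: [0.4639, -0.2269, 0.1649]
orientation: [-180.0, -0.0, 4.5]
force: [0.7, -0.0, -1.3]
opening: 0.0417
gripper_force: 30.0
```

>>> step_arm --moves '[[[0.9,3,0,-0.038,3.5],[0.9,3,0,-0.038,3.5],[0.9,3,0,-0.038,3.5],[0.9,3,0,-0.038,3.5],[0.9,3,0,-0.038,3.5],[0.9,3,0,0,3.5],[0.9,3,0,0,3.5],[0,2,0,0,3.5],[0,0,0,0,3.5],[0,0,0,0,3.5]]]'

```text
clock: 7.0
tool_pos: [0.5268, 0.0023, 0.1646]
orientation: [-180.0, 0.0, -6.2]
force: [0.1, -0.2, -2.0]
opening: 0.0417
gripper_force: 30.0
```

```bash
python3 - <<'E'
from h import *
i,d=snap("side");j,_=snap("top"); o=ctrl.get_obs();print(o["tool_pos"],o["orientation"],o["gripper_force"])
cv2.imwrite("pics/c3.png",np.hstack([cv2.resize(i[140:290,200:350],(400,400)),cv2.resize(j[140:290,200:350],(400,400))]))
E
```

```text
[0.52682082 0.00151984 0.16445265] [ 1.79999876e+02  5.15612321e-03 -6.30921313e+00] 29.999679028987885
```

View pics/c3.png

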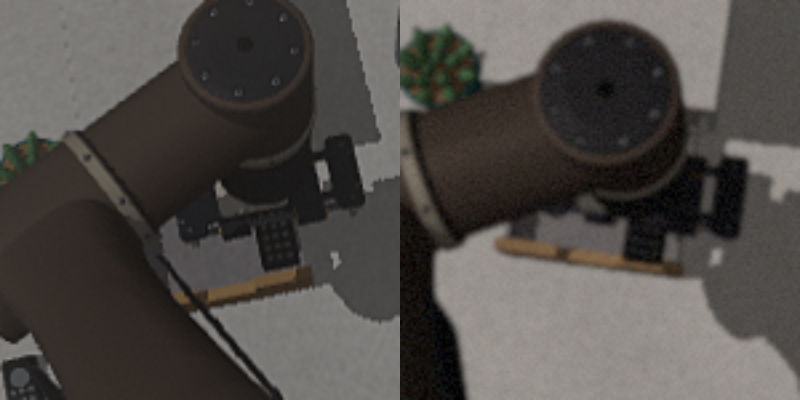

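The remote hangs level in the gripper over the drawer. Its near end is at about top (291,238) and side (304,240).

```bash
python3 - <<'E'
from h import *
t=np.array([.5268,.0015]);y=np.radians(-6.3);d=np.array([np.cos(y),np.sin(y)]);n=np.array([-d[1],d[0]])
for nm,p in(("top",(400*0+ (643-400)*.375+200,262*.375+140)),("side",(281*.375+200,268*.375+140))):
    q=onplane(nm,[p],.1605)[0];print(nm,q.round(4),"along",(q[:2]-t)@d,"across",(q[:2]-t)@n)
f=np.array([.472,.0776]);tg=f+.087*d;print("target tcp",tg,"shift cm",(tg-t)*100)
E
```

```text
top [0.4637 0.0069 0.1605] along -0.06329494438199632 across -0.0015973563647499237
side [0.4627 0.0088 0.1605] along -0.06455937993797707 across 0.0002528437755980179
target tcp [0.5584746  0.06805311] shift cm [3.16746031 6.65531149]
```

Near end is 64 mm behind the TCP, so the remote is centred in the grip. Move over the drawer and go down.

>>> step_arm --moves '[[[0.8,1.7,0,0,3.5],[0.8,1.7,0,0,3.5],[0.8,1.7,0,0,3.5],[0.8,1.6,0,0,3.5],[0,0,-2,0,3.5],[0,0,-2,0,3.5],[0,0,-2,0,3.5],[0,0,0,0,3.5],[0,0,0,0,3.5]]]'

```text
clock: 8.0
tool_pos: [0.5595, 0.0696, 0.1042]
orientation: [180.0, 0.0, -6.2]
force: [0.4, 0.4, -1.3]
opening: 0.0418
gripper_force: 30.0
```

```bash
python3 - <<'E'
from h import *
i,d=snap("side");j,_=snap("top"); o=ctrl.get_obs();print(o["tool_pos"],o["orientation"],o["force"])
cv2.imwrite("pics/c4.png",np.hstack([cv2.resize(i[140:290,200:350],(400,400)),cv2.resize(j[140:290,200:350],(400,400))]))
E
```

```text
[0.56009069 0.0696509  0.10527216] [-1.79970607e+02 -8.17496380e-02 -6.26100942e+00] [ 0.23759001 -0.00973033 -1.28224965]
```

View pics/c4.png

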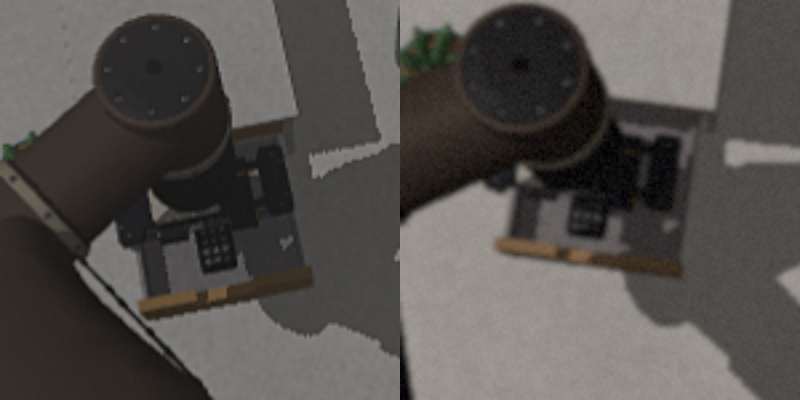

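The remote is centred over the drawer, clear of the front board (near end at about side crop (217,270)). Before going down I'll check the forearm's height against the unit and pot.

```bash
python3 - <<'E'
from h import *
i,D=snap("side")
for c in[(150,65),(95,65),(150,20),(60,130),(100,180),(20,180),(190,190),(140,230),(270,160),(190,130)]:
    p=(c[0]*.375+200,c[1]*.375+140);print(c,withdepth("side",[p],D)[0].round(3))
E
```

```text
(150, 65) [0.559 0.071 0.549]
(95, 65) [0.576 0.112 0.544]
(150, 20) [0.598 0.061 0.546]
(60, 130) [0.542 0.153 0.521]
(100, 180) [0.493 0.134 0.519]
(20, 180) [0.507 0.191 0.532]
(190, 190) [0.513 0.074 0.37 ]
(140, 230) [0.538 0.142 0.215]
(270, 160) [ 0.571 -0.015  0.21 ]
(190, 130) [0.511 0.057 0.519]
```

>>> step_arm --moves '[[[0,0,-2,0,3.5],[0,0,-2,0,3.5],[0,0,-2,0,3.5],[0,0,-1,0,3.5],[0,0,-0.5,0,3.5],[0,0,0,0,3.5],[0,0,0,0,3.5],[0,0,0,0,3.5]]]'

```text
clock: 8.95
tool_pos: [0.5598, 0.0693, 0.0301]
orientation: [-180.0, -0.1, -6.3]
force: [0.2, -0.2, -1.3]
opening: 0.0418
gripper_force: 30.0
```

>>> step_arm --moves '[[[0,0,-0.1,0,3.5],[0,0,-0.1,0,3.5],[0,0,0,0,3.5],[0,0,0,0,3.5]]]'

```text
clock: 9.35
tool_pos: [0.5591, 0.069, 0.0272]
orientation: [-180.0, 0.0, -6.3]
force: [-0.2, -0.0, -0.8]
opening: 0.0417
gripper_force: 30.0
```

>>> step_arm --moves '[[[0,0,-0.1,0,3.5],[0,0,0,0,3.5],[0,0,0,0,3.5]]]'

```text
clock: 9.65
tool_pos: [0.5592, 0.0691, 0.0262]
orientation: [-180.0, -0.0, -6.3]
force: [0.3, 0.3, -1.3]
opening: 0.0417
gripper_force: 30.0
```

>>> step_arm --moves '[[[0,0,-0.1,0,3.5],[0,0,0,0,3.5],[0,0,0,0,3.5]]]'

```text
clock: 9.95
tool_pos: [0.56, 0.069, 0.0262]
orientation: [-180.0, -0.1, -6.3]
force: [-0.5, -1.4, 4.2]
opening: 0.0414
gripper_force: 30.0
```

The remote touches the floor at z 26.2 mm, as predicted. Release slowly, then lift clear.

>>> step_arm --moves '[[[0,0,0,0,4.3],[0,0,0,0,4.6],[0,0,0,0,5.2],[0,0,0,0,6],[0,0,0,0,6.4],[0,0,0.5,0,6.4],[0,0,1,0,6.4],[0,0,2,0,6.4],[0,0,3,0,6.4],[0,0,3,0,6.4]]]'

```text
clock: 10.95
tool_pos: [0.559, 0.0689, 0.1219]
orientation: [180.0, 0.0, -6.3]
force: [0.9, 0.4, -0.2]
opening: 0.0639
gripper_force: 0.0
```

>>> step_arm --moves '[[[-1,0,3.5,0,6.4],[-2,0,2.5,0,6.4],[-3,0.4,0,0,5],[-3,0.4,0,0,3],[-3,0.4,0,0,1],[-3,0.4,0,0,0],[-2,0,0,0,0],[0,0,0,0,0],[0,0,0,0,0]]]'

```text
clock: 11.85
tool_pos: [0.3894, 0.0854, 0.1814]
orientation: [-179.9, -0.1, -6.2]
force: [0.4, -0.0, 0.4]
opening: 0.0137
gripper_force: 0.0
```

```bash
python3 - <<'E'
from h import *
i,D=snap("side");j,DD=snap("top"); o=ctrl.get_obs();print(o["tool_pos"],o["orientation"],o["force"],o["opening"])
cv2.imwrite("pics/c5.png",np.hstack([cv2.resize(i[140:290,200:350],(400,400)),cv2.resize(j[140:290,200:350],(400,400))]))
E
```

```text
[0.38983152 0.08529961 0.18081719] [-1.79961280e+02 -5.41798126e-02 -6.28646706e+00] [ 0.38545091 -0.08764517 -0.49397868] 0.0054565578722175915
```

View pics/c5.png

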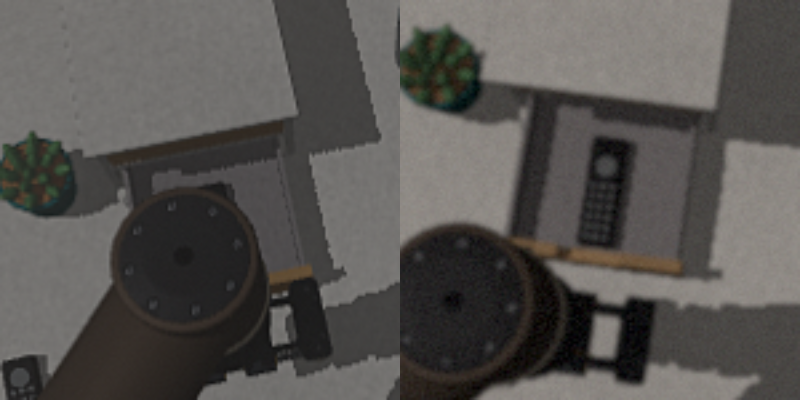

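The crop shows the remote lying flat in the drawer, buttons up, at about (607,190).

An upright gripper can't finish the push. The body reaches about 30 mm further forward than the fingers, so it would meet the panel and overhang first. I need the tool tilted, so I'll check how the arm behaves at its reach limit, in free space high above the unit.

>>> step_arm --moves '[[[0,0,4,0,0],[0,0,4.5,0,0],[1,0,4.5,0,0],[3,0,4,0,0],[4.5,0,2,0,0],[4.5,0,0,0,0],[4.5,0,0,0,0],[4.5,0,0,0,0],[4.5,0,0,0,0],[4.5,0,0,0,0]]]'

```text
clock: 12.95
tool_pos: [0.7018, 0.0841, 0.369]
orientation: [180.0, 0.1, -6.4]
force: [0.2, 1.0, 2.2]
opening: 0.0002
gripper_force: 0.0
```

>>> step_arm --moves '[[[4,0,0,0,0],[3,0,0,0,0],[2,0,0,0,0],[2,0,0,0,0],[2,0,0,0,0],[2,0,0,0,0],[0,0,0,0,0],[0,0,0,0,0]]]'

```text
clock: 13.75
tool_pos: [0.8499, 0.0844, 0.3675]
orientation: [179.9, 0.2, -6.4]
force: [-0.8, -0.3, 0.7]
opening: 0.0
gripper_force: 0.0
```

>>> step_arm --moves '[[[2,0,0,0,0],[2,0,0,0,0],[2,0,0,0,0],[2,0,0,0,0],[2,0,0,0,0],[2,0,0,0,0],[0,0,0,0,0]]]'

```text
clock: 14.45
tool_pos: [0.9381, 0.082, 0.3516]
orientation: [-179.8, -2.0, -6.3]
force: [-1.1, 0.4, -0.5]
opening: 0.0004
gripper_force: 0.0
```

```bash
python3 -c "
from h import *
o=ctrl.get_obs();print(o['joint_pos'],o['tool_pos'],o['orientation'])"
```

```text
[  16.99570714   51.82983546   71.60440081    0.63690607 -107.86716779
   66.90813895] [0.93808321 0.08199503 0.35162919] [-179.8028399    -1.99065157   -6.30508217]
```

At the limit the tool starts to tilt with the fingertips forward, which is the direction I need. I'll press on to see whether the tilt grows and stays.

>>> step_arm --moves '[[[3,0,1,0,0],[3,0,1,0,0],[3,0,1,0,0],[3,0,1,0,0],[3,0,1,0,0],[3,0,1,0,0],[0,0,0,0,0]]]'

```text
clock: 15.15
tool_pos: [0.9981, 0.0721, 0.3418]
orientation: [-179.2, -9.5, -6.4]
force: [-1.1, -0.4, -0.3]
opening: 0.0006
gripper_force: 0.0
```

```bash
python3 -c "
from h import *
o=ctrl.get_obs();print(o['joint_pos'],o['tool_pos'],o['orientation'])"
```

```text
[ 16.2914381   53.23157268  71.62736833   2.95487805 -99.30628473
  68.11052429] [0.9981206  0.07211538 0.34176848] [-179.21084971   -9.49802792   -6.37337107]
```

>>> step_arm --moves '[[[3,0,2,0,0],[3,0,2,0,0],[3,0,2,0,0],[3,0,2,0,0],[3,0,2,0,0],[3,0,2,0,0],[3,0,2,0,0],[3,0,2,0,0],[3,0,2,0,0],[0,0,0,0,0]]]'

```text
clock: 16.15
tool_pos: [1.0662, 0.0592, 0.4055]
orientation: [-178.1, -23.2, -6.7]
force: [0.2, -0.9, 1.0]
opening: 0.0008
gripper_force: 0.0
```

>>> step_arm --moves '[[[-2,0,0,0,0],[-2,0,0,0,0],[-2,0,0,0,0],[0,0,0,0,0]]]'

```text
clock: 16.55
tool_pos: [1.0034, 0.0594, 0.4069]
orientation: [-178.1, -23.1, -6.7]
force: [0.0, -0.3, 1.3]
opening: 0.0004
gripper_force: 0.0
```

The tilt stays when I back off. Build it up to about 40°.

>>> step_arm --moves '[[[4,0,1,0,0],[4,0,2,0,0],[3,0,2,0,0],[3,0,2,0,0],[3,0,2,0,0],[3,0,2,0,0],[3,0,2,0,0],[3,0,2,0,0],[3,0,2,0,0],[3,0,2,0,0]]]'

```text
clock: 17.55
tool_pos: [1.1294, 0.0506, 0.4753]
orientation: [-177.0, -36.5, -7.4]
force: [0.4, -0.1, -0.1]
opening: 0.0005
gripper_force: 0.0
```

>>> step_arm --moves '[[[3,0,2,0,0],[3,0,2,0,0],[3,0,2,0,0],[3,0,2,0,0],[0,0,0,0,0]]]'

```text
clock: 18.05
tool_pos: [1.1624, 0.047, 0.4988]
orientation: [-176.5, -42.5, -7.8]
force: [0.2, -0.0, 0.3]
opening: 0.0005
gripper_force: 0.0
```

The tilt is 42° with the fingertips leading along the drawer's own direction. Bring it back in front of the drawer, still high, and check that the tilt holds.

>>> step_arm --moves '[[[-4.5,0.2,-1,0,0],[-4.5,0.2,-1,0,0],[-4.5,0.2,-1,0,0],[-4.5,0.2,-1,0,0],[-4.5,0.2,-1,0,0],[-4.5,0.2,-1,0,0],[-4.5,0.2,-1,0,0],[-4.5,0.2,-1,0,0],[-4.5,0.2,-1,0,0],[-4.5,0.2,-1,0,0]]]'

```text
clock: 19.05
tool_pos: [0.759, 0.0661, 0.4131]
orientation: [-176.6, -42.5, -8.0]
force: [-0.8, 0.3, 1.3]
opening: 0.0001
gripper_force: 0.0
```

>>> step_arm --moves '[[[-4.5,0.2,-1,0,0],[-4.5,0.2,-1,0,0],[-4.5,0.2,-1,0,0],[0,0,0,0,0]]]'

```text
clock: 19.45
tool_pos: [0.6212, 0.0705, 0.382]
orientation: [-176.6, -42.5, -8.0]
force: [1.0, 0.2, 0.4]
opening: 0.0004
gripper_force: 0.0
```

```bash
python3 -c "
from h import *
o=ctrl.get_obs();print(o['joint_pos'],o['tool_pos'],o['orientation'])"
```

```text
[ 31.62044183 -10.959925   -44.17192576  51.02184475 -29.56901237
  12.35545867] [0.62124488 0.07051021 0.38196514] [-176.58488329  -42.48855889   -7.95264498]
```

The tilt holds, but the inner reach limit matters: 42° won't reach the drawer front at x 0.47. So I'll push in two stages. The first is steeper, far enough to nearly close the drawer, and the second is at about 33° for the last few centimetres. Move in high and let the inner limit bring the tilt down.

>>> step_arm --moves '[[[-3,0.1,-1,0,0],[-3,0.1,-1,0,0],[-3,0.1,-1.5,0,0],[-3,0.1,-1.5,0,0],[-2,0.1,-1.5,0,0],[-2,0.1,-1.5,0,0],[0,0,0,0,0]]]'

```text
clock: 20.15
tool_pos: [0.474, 0.0826, 0.3292]
orientation: [-176.8, -40.6, -7.8]
force: [0.0, 0.2, 0.7]
opening: 0.0002
gripper_force: 0.0
```

```bash
python3 -c "
from h import *
o=ctrl.get_obs();print(o['joint_pos'],o['tool_pos'],o['orientation'])"
```

```text
[ 51.85415451 -25.01088991 -58.17140424  51.22340663 -43.16623671
  -2.97610002] [0.47401261 0.0826328  0.32916203] [-176.8215652   -40.64153527   -7.81873853]
```

>>> step_arm --moves '[[[-2,0.1,-1,0,0],[-2,0.1,-1,0,0],[-2,0.1,-1,0,0],[-2,0.1,-1,0,0],[-2,0.1,-1,0,0],[-2,0.1,-1,0,0],[-2,0.1,-1,0,0],[-2,0.1,-1,0,0],[0,0,0,0,0]]]'

```text
clock: 21.05
tool_pos: [0.349, 0.104, 0.3129]
orientation: [-177.3, -36.3, -8.0]
force: [-0.5, 1.2, 0.4]
opening: 0.0004
gripper_force: 0.0
```

```bash
python3 -c "
from h import *
o=ctrl.get_obs();print(o['joint_pos'],o['tool_pos'],o['orientation'])"
```

```text
[115.8042012  -44.69630228 -57.9429455   31.33782843 -95.55162306
 -35.07578416] [0.34901944 0.10404914 0.31286637] [-177.26685701  -36.26987431   -7.98097636]
```

>>> step_arm --moves '[[[2,-0.2,0,0,0],[2,-0.2,0,0,0],[2,-0.3,-1.5,0,0],[1,-0.2,-1.5,0,0],[0,0,-2,0,0],[0,0,-2,0,0],[0,0,-2,0,0],[0,0,-2,0,0],[0,0,-2,0,0],[0,0,0,0,0]]]'

```text
clock: 22.05
tool_pos: [0.4089, 0.11, 0.2623]
orientation: [-179.3, -31.1, -9.2]
force: [0.8, 0.1, 1.3]
opening: 0.0005
gripper_force: 0.0
```

```bash
python3 -c "
from h import *
o=ctrl.get_obs();print(o['joint_pos'],o['tool_pos'],o['orientation'])"
```

```text
[ 68.66228578 -24.0007425  -58.19104451  38.14979749 -54.45297324
 -10.01082945] [0.40888434 0.10998955 0.26228307] [-179.26485021  -31.12611632   -9.18681727]
```

Tilt is coming down as expected. Keep lowering in front of the drawer, with x staying below 0.44 so it stays clear of the front face at 0.472.

>>> step_arm --moves '[[[0.3,-0.3,-2.5,0,0],[0.3,-0.3,-2.5,0,0],[0.3,-0.3,-2.5,0,0],[0,-0.3,-2.5,0,0],[0,-0.3,-2.5,0,0],[0,-0.3,-2.5,0,0],[0,0,-2.5,0,0],[0,0,-2.5,0,0],[0,0,-2.5,0,0],[0,0,0,0,0]]]'

```text
clock: 23.05
tool_pos: [0.4683, 0.1242, 0.1438]
orientation: [178.2, -22.4, -9.1]
force: [-0.4, -0.2, 0.4]
opening: 0.0003
gripper_force: 0.0
```

```bash
python3 -c "
from h import *
o=ctrl.get_obs();print(o['joint_pos'],o['tool_pos'],o['orientation'])"
```

```text
[ 49.1882801   -3.40840941 -58.18370474  40.99042187 -31.20859988
  -3.41688152] [0.46832437 0.12423288 0.14377533] [178.24773962 -22.37667442  -9.13152907]
```

It has slid outward to x 0.468. Pull back before going below the board's top edge.

>>> step_arm --moves '[[[-2,-1,0,0,0],[-2,-1,0,0,0],[-2,-1,0,0,0],[-2,-1,0,0,0],[-1,-1,0,0,0],[0,0,0,0,0]]]'

```text
clock: 23.65
tool_pos: [0.3936, 0.0839, 0.1758]
orientation: [178.0, -20.0, -9.2]
force: [-0.2, 0.5, -0.3]
opening: 0.0003
gripper_force: 0.0
```

```bash
python3 -c "
from h import *
o=ctrl.get_obs();print(o['joint_pos'],o['tool_pos'],o['orientation'])"
```

```text
[ 59.15879469 -15.81387735 -58.22599414  27.6953119  -45.38950311
   1.98835147] [0.39355012 0.08385901 0.17576885] [177.9911234  -20.0114868   -9.23016483]
```

>>> step_arm --moves '[[[-0.7,-0.5,-2.5,0,0],[-0.7,-0.5,-2.5,0,0],[-0.7,-0.5,-2.5,0,0],[-0.7,-0.5,-2.5,0,0],[-0.7,-0.5,-2.5,0,0],[-0.7,-0.5,-2.5,0,0],[0,0,0,0,0]]]'

```text
clock: 24.35
tool_pos: [0.4007, 0.0743, 0.098]
orientation: [176.6, -12.8, -9.6]
force: [-0.2, 0.7, 0.1]
opening: 0.0003
gripper_force: 0.0
```

```bash
python3 -c "
from h import *
o=ctrl.get_obs();print(o['joint_pos'],o['tool_pos'],o['orientation'])"
```

```text
[ 50.12848242  -3.82959409 -58.22032021  23.12500248 -34.24640174
  10.88524017] [0.40072153 0.0742601  0.09802544] [176.60152765 -12.81170751  -9.55935592]
```

>>> step_arm --moves '[[[0,0,-1.5,0,0],[0,0,-1.5,0,0],[0,0,-1.5,0,0],[0,0,-1.5,0,0],[0,0,0,0,0],[0,0,0,0,0]]]'

```text
clock: 24.95
tool_pos: [0.4162, 0.0808, 0.0596]
orientation: [176.6, -10.8, -9.6]
force: [-0.0, -0.1, -0.1]
opening: 0.0004
gripper_force: 0.0
```

>>> step_arm --moves '[[[0.8,0,-1.2,0,0],[0.8,0,-1,0,0],[0.5,0,0,0,0],[0.5,0,0,0,0],[0.5,-0.1,0,0,0],[0.5,-0.1,0,0,0],[0.5,0,0,0,0],[0,0,0,0,0]]]'

```text
clock: 25.75
tool_pos: [0.4599, 0.0803, 0.0405]
orientation: [176.7, -10.6, -9.6]
force: [0.0, -0.3, -0.8]
opening: 0.0002
gripper_force: 0.0
```

>>> step_arm --moves '[[[0.5,-0.1,0,0,0],[0.5,-0.1,0,0,0],[0.5,0,0,0,0],[0.6,-0.1,0,0,0],[0.7,-0.1,0,0,0],[0.7,-0.1,0,0,0],[0.7,0,0,0,0],[0.7,-0.1,0,0,0],[0.6,-0.1,0,0,0],[0.5,0,0,0,0]]]'

```text
clock: 26.75
tool_pos: [0.5195, 0.0727, 0.0401]
orientation: [176.6, -10.5, -9.6]
force: [-1.2, -0.9, 0.3]
opening: 0.0005
gripper_force: 0.6
```

>>> step_arm --moves '[[[0.5,-0.1,0,0,0],[0.6,0,0,0,0],[0.7,-0.1,0,0,0],[0.7,-0.1,0,0,0],[0.7,-0.1,0,0,0],[0.5,0,0,0,0],[0.3,0,0,0,0],[0,0,0,0,0]]]'

```text
clock: 27.55
tool_pos: [0.5598, 0.0691, 0.0403]
orientation: [176.6, -10.6, -9.6]
force: [-0.7, -0.9, 0.6]
opening: 0.0006
gripper_force: 0.0
```

```bash
python3 - <<'E'
from h import *
i,D=snap("side");j,DD=snap("top"); o=ctrl.get_obs();print(o["tool_pos"],o["orientation"],o["force"],o["joint_pos"])
cv2.imwrite("pics/c6.png",np.hstack([cv2.resize(i[120:320,170:370],(400,400)),cv2.resize(j[120:320,170:370],(400,400))]))
E
```

```text
[0.55937342 0.0691503  0.04034805] [176.64633782 -10.58500586  -9.62403866] [ 0.01156192 -0.07418758  0.33758234] [ 32.3509328   16.97369225 -42.44019178  21.7873045  -26.59041192
  28.51914071]
```

View pics/c6.png

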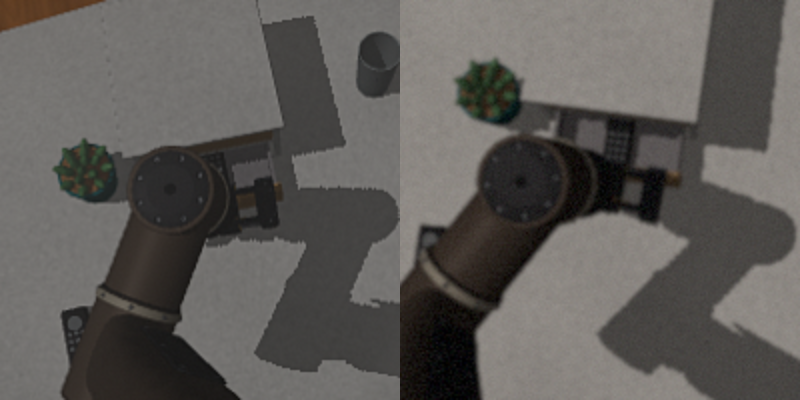

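The drawer is moving straight. The wood front edge is at about top crop (670,180), and the remote is still in place behind it at about (620,140). Push 2.5 cm more, then back off and rise.

>>> step_arm --moves '[[[0.5,-0.1,0,0,0],[0.7,0,0,0,0],[0.7,-0.1,0,0,0],[0.6,-0.1,0,0,0],[0.2,0,0,0,0],[0,0,0,0,0],[-1,0,0,0,0],[-2,0,0,0,0],[-3,0,1,0,0],[-3,0,2,0,0]]]'

```text
clock: 28.65
tool_pos: [0.4934, 0.0647, 0.069]
orientation: [176.5, -10.4, -9.6]
force: [-0.1, -0.1, 0.8]
opening: 0.0005
gripper_force: 0.0
```

>>> step_arm --moves '[[[0,0,4,0,0],[0,0,4.5,0,0],[0,0,4.5,0,0],[0,0,4.5,0,0],[0,0,4.5,0,0],[0,0,4.5,0,0],[0,0,4.5,0,0],[4,0,0,0,0],[4.5,0,0,0,0],[4.5,0,0,0,0]]]'

```text
clock: 29.65
tool_pos: [0.6268, 0.0659, 0.3811]
orientation: [176.7, -10.7, -9.6]
force: [-0.7, -0.2, 0.1]
opening: 0.0003
gripper_force: 0.0
```

>>> step_arm --moves '[[[4.5,0,0,0,0],[4.5,0,0,0,0],[4.5,0,0,0,0],[4.5,0,0,0,0],[4.5,0,0,0,0],[4.5,0,0,0,0],[4.5,0,0,0,0],[4.5,0,0,0,0],[0,0,0,0,0]]]'

```text
clock: 30.55
tool_pos: [0.9744, 0.0677, 0.3673]
orientation: [176.4, -10.1, -9.6]
force: [1.3, -0.1, -4.5]
opening: 0.0005
gripper_force: 0.0
```

>>> step_arm --moves '[[[3,0,2,0,0],[3,0,2,0,0],[3,0,2,0,0],[3,0,2,0,0],[3,0,2,0,0],[3,0,2,0,0],[3,0,2,0,0],[3,0,2,0,0],[3,0,2,0,0],[3,0,2,0,0]]]'

```text
clock: 31.55
tool_pos: [1.0567, 0.0469, 0.4441]
orientation: [178.1, -25.4, -8.9]
force: [0.6, -0.2, 0.4]
opening: 0.0001
gripper_force: 0.0
```

>>> step_arm --moves '[[[3,0,2,0,0],[3,0,2,0,0],[3,0,2,0,0],[3,0,2,0,0],[0,0,0,0,0]]]'

```text
clock: 32.05
tool_pos: [1.0907, 0.0403, 0.4678]
orientation: [178.6, -31.4, -8.7]
force: [-0.3, 0.2, 0.1]
opening: 0.0005
gripper_force: 0.0
```

>>> step_arm --moves '[[[3,0,2,0,0],[3,0,2,0,0],[-4,0.2,-1,0,0],[-4.5,0.2,-1,0,0],[-4.5,0.2,-1,0,0],[-4.5,0.2,-1,0,0],[-4.5,0.2,-1,0,0],[-4.5,0.2,-1,0,0],[-4.5,0.2,-1,0,0],[-4.5,0.2,-1,0,0]]]'

```text
clock: 33.05
tool_pos: [0.7947, 0.0533, 0.4131]
orientation: [178.8, -34.6, -8.7]
force: [0.1, 0.1, 0.1]
opening: 0.0004
gripper_force: 0.0
```

>>> step_arm --moves '[[[-4.5,0.2,-1,0,0],[-4.5,0.2,-1,0,0],[-4.5,0.2,-1,0,0],[-4.5,0.2,-1,0,0],[-1,0,-1,0,0],[0,0,0,0,0]]]'

```text
clock: 33.65
tool_pos: [0.6047, 0.0611, 0.3628]
orientation: [178.9, -34.5, -8.7]
force: [1.0, 0.0, 0.8]
opening: 0.0006
gripper_force: 0.0
```

```bash
python3 -c "
from h import *
o=ctrl.get_obs();print(o['joint_pos'],o['tool_pos'],o['orientation'])"
```

```text
[ 36.26087553  -8.16872751 -36.89117567  37.66513368 -42.66912309
  20.6568374 ] [0.60467237 0.06107855 0.36283351] [178.87393319 -34.51162792  -8.69431098]
```

>>> step_arm --moves '[[[-2.5,0.3,-1,0,0],[-2.5,0.2,-2,0,0],[0,0,-3,0,0],[0,0,-4,0,0],[0,0,-4,0,0],[0,0,-4,0,0],[0,0,-3,0,0],[0,0,-2,0,0],[0,0,0,0,0]]]'

```text
clock: 34.55
tool_pos: [0.5842, 0.0763, 0.1699]
orientation: [177.8, -30.8, -8.9]
force: [-0.1, -0.6, -0.2]
opening: 0.0009
gripper_force: 0.0
```

```bash
python3 -c "
from h import *
o=ctrl.get_obs();print(o['joint_pos'],o['tool_pos'],o['orientation'])"
```

```text
[ 23.71538168   1.49466263 -58.09795131  75.3882403  -18.59619875
 -13.69861583] [0.58415485 0.0763488  0.16989183] [177.75460979 -30.81821843  -8.85204295]
```

The inner limit is reducing the tilt again. I'll fit the arm's geometry from the joint and pose pairs already recorded, so I can pick a feasible route.

```bash
cat > fk.py <<'E'
import numpy as np
from scipy.optimize import least_squares
from scipy.spatial.transform import Rotation as R
S=[([80.7353,20.588,.639,-.017,-70.137,-16.507],[.29332,.60745,.22571],[179.913,-.009,-25.778]),
([16.9957,51.8298,71.6044,.6369,-107.8672,66.9081],[.93808,.082,.35163],[-179.803,-1.991,-6.305]),
([16.2914,53.2316,71.6274,2.9549,-99.3063,68.1105],[.99812,.07212,.34177],[-179.211,-9.498,-6.373]),
([31.6204,-10.9599,-44.1719,51.0218,-29.569,12.3555],[.62124,.07051,.38197],[-176.585,-42.489,-7.953]),
([51.8542,-25.0109,-58.1714,51.2234,-43.1662,-2.9761],[.47401,.08263,.32916],[-176.822,-40.642,-7.819]),
([115.8042,-44.6963,-57.9429,31.3378,-95.5516,-35.0758],[.34902,.10405,.31287],[-177.267,-36.27,-7.981]),
([68.6623,-24.0007,-58.191,38.1498,-54.453,-10.0108],[.40888,.10999,.26228],[-179.265,-31.126,-9.187]),
([49.1883,-3.4084,-58.1837,40.9904,-31.2086,-3.4169],[.46832,.12423,.14378],[178.248,-22.377,-9.132]),
([59.1588,-15.8139,-58.226,27.6953,-45.3895,1.9884],[.39355,.08386,.17577],[177.991,-20.011,-9.23]),
([50.1285,-3.8296,-58.2203,23.125,-34.2464,10.8852],[.40072,.07426,.09803],[176.602,-12.812,-9.559]),
([32.3509,16.9737,-42.4402,21.7873,-26.5904,28.5191],[.55937,.06915,.04035],[176.646,-10.585,-9.624]),
([36.2609,-8.1687,-36.8912,37.6651,-42.6691,20.6568],[.60467,.06108,.36283],[178.874,-34.512,-8.694]),
([23.7154,1.4947,-58.098,75.3882,-18.5962,-13.6986],[.58415,.07635,.16989],[177.755,-30.818,-8.852])]
rv=lambda a,d:R.from_euler(a,d,degrees=True).as_matrix()
def fk(p,j):
    a1,d,h,a2,L1,a3,L2,T,ty,tz=p
    A=rv('z',j[0]);B=A@rv('y',j[1]);C=A@rv('y',j[1]-j[2]);D=C@rv('x',j[3]);E=D@rv('y',-j[4])
    return A@[a1,d,h]+B@[a2,0,L1]+C@[L2,0,a3]+E@[T,ty,tz], E@rv('x',j[5])
sgn=1
P0=[0,-.19,.2,0,.6,0,.46,.35,0,0]
def f(p): return np.concatenate([fk(p,s[0])[0]-s[1] for s in S])
s=least_squares(f,P0);P=s.x
# constant tool rotation
M=[fk(P,t[0])[1].T@rv('xyz',t[2]) for t in S];W=R.from_matrix(M).mean();
if __name__=="__main__":
    print(P.round(3),"rms mm",1000*np.sqrt(np.mean(s.fun**2)).round(4),"rot err",[round(np.degrees((W.inv()*R.from_matrix(m)).magnitude()),1) for m in M])
LO=[-176,-82,-58.2,-173.8,-174.7,-.2];LO=np.array([-176,-82,-58.2,-173.8,-174.7,-173.6]);HI=np.array([176,121.7,71.6,95.4,-.2,173.6])
def ik(pos,tilt,yaw,j0):
    Rt=rv('xyz',[180,-tilt,yaw])
    g=lambda q:np.concatenate([(fk(P,q)[0]-pos)*10,R.from_matrix(Rt.T@fk(P,q)[1]@W.as_matrix()).as_rotvec()])
    return min((least_squares(g,np.clip(j,LO+.1,HI-.1),bounds=(LO,HI)) for j in j0),key=lambda r:r.cost)
E
python3 - <<'E'
from fk import *
import subprocess
print(P.round(3),"rms mm",1000*np.sqrt(np.mean(s.fun**2)),"rot",[round(float(np.degrees((W.inv()*R.from_matrix(m)).magnitude())),1) for m in M])
st=[t[0] for t in S[3:]]
for pos in([.57,.066,.1],[.57,.066,.04],[.59,.064,.04],[.645,.058,.04]):
  for t in(15,20,25,30,34):
    for y in (-9,):
      r=ik(pos,t,y,st);print(pos,t,"cost %.1e"%r.cost,r.x.round(0))
E
```

```text
[ 0.09  -0.542 -0.143  0.02   0.645  0.02   0.505  0.064  0.266 -0.136] rms mm 52.117372035814356 rot [118.2, 62.9, 61.7, 35.9, 26.8, 142.6, 52.4, 14.1, 34.8, 23.2, 23.7, 21.1, 38.6]
[0.57, 0.066, 0.1] 15 cost 2.9e-03 [ 33.   8. -58.  51. -31. -16.]
[0.57, 0.066, 0.1] 20 cost 1.9e-03 [ 33.   6. -58.  51. -28. -17.]
[0.57, 0.066, 0.1] 25 cost 1.3e-03 [ 33.   5. -58.  51. -24. -18.]
[0.57, 0.066, 0.1] 30 cost 8.7e-04 [ 33.   4. -58.  51. -20. -20.]
[0.57, 0.066, 0.1] 34 cost 6.4e-04 [ 33.   3. -58.  51. -17. -21.]
[0.57, 0.066, 0.04] 15 cost 1.5e-02 [ 32.  13. -58.  46. -27. -15.]
[0.57, 0.066, 0.04] 20 cost 1.3e-02 [ 32.  12. -58.  46. -23. -16.]
[0.57, 0.066, 0.04] 25 cost 1.1e-02 [ 32.  11. -58.  46. -20. -17.]
[0.57, 0.066, 0.04] 30 cost 9.1e-03 [ 33.   9. -58.  46. -16. -17.]
[0.57, 0.066, 0.04] 34 cost 8.0e-03 [ 32.   9. -56.  43. -14. -15.]
[0.59, 0.064, 0.04] 15 cost 1.1e-02 [ 32.  14. -58.  50. -28. -19.]
[0.59, 0.064, 0.04] 20 cost 9.9e-03 [ 32.  13. -58.  50. -24. -20.]
[0.59, 0.064, 0.04] 25 cost 8.9e-03 [ 32.  12. -58.  50. -20. -21.]
[0.59, 0.064, 0.04] 30 cost 8.1e-03 [ 32.  10. -58.  50. -16. -22.]
[0.59, 0.064, 0.04] 34 cost 7.6e-03 [ 31.  11. -55.  44. -14. -18.]
[0.645, 0.058, 0.04] 15 cost 3.6e-03 [ 30.  16. -58.  59. -28. -29.]
[0.645, 0.058, 0.04] 20 cost 4.0e-03 [ 30.  15. -58.  59. -25. -30.]
[0.645, 0.058, 0.04] 25 cost 4.6e-03 [ 30.  14. -58.  59. -21. -32.]
[0.645, 0.058, 0.04] 30 cost 5.4e-03 [ 30.  13. -58.  59. -17. -32.]
[0.645, 0.058, 0.04] 34 cost 5.7e-03 [ 28.  15. -51.  48. -16. -24.]
```

```bash
python3 - <<'E'
s=open('fk.py').read()
s=s.replace("D=C@rv('x',j[3])","D=C@rv('x',s4*j[3])").replace("E@rv('x',j[5])","E@rv('x',s6*j[5])")
a=s.index("sgn=1");b=s.index("# constant")
s=s[:a]+'''P0=[0,-.19,.2,0,.6,0,.46,.35,0,0]
def f(p): return np.concatenate([fk(p,q[0])[0]-q[1] for q in S])
best=None
for s4,s6 in((1,1),(1,-1),(-1,1),(-1,-1)):
    r=least_squares(f,P0);M=[fk(r.x,t[0])[1].T@rv('xyz',t[2]) for t in S];W=R.from_matrix(M).mean()
    e=np.mean((W.inv()*R.from_matrix(M)).magnitude())
    if best is None or r.cost+e*.01<best[0]: best=(r.cost+e*.01,s4,s6,r,W,e)
_,s4,s6,s,W,e=best;P=s.x;print(s4,s6,P.round(3),"rms mm",1000*np.sqrt(np.mean(s.fun**2)),"rot",np.degrees(e))
'''+s[s.index("LO=["):]
open('fk.py','w').write(s)
E
cat > plan.py <<'E'
from fk import *
st=[t[0] for t in S[3:]]
for pos in([.57,.066,.1],[.57,.066,.04],[.59,.064,.04],[.62,.061,.04],[.645,.058,.04]):
  print(pos,[(t,"%.0e"%ik(pos,t,-8,st).cost) for t in(15,20,25,30,34)])
E
python3 plan.py
```

```text
-1 -1 [-0.    -0.     0.199  0.     0.602 -0.     0.464  0.378 -0.192  0.   ] rms mm 0.0022634431697968094 rot 0.0004801134905563398
[0.57, 0.066, 0.1] [(15, '2e-30'), (20, '4e-30'), (25, '8e-04'), (30, '8e-03'), (34, '2e-02')]
[0.57, 0.066, 0.04] [(15, '1e-30'), (20, '8e-04'), (25, '8e-03'), (30, '2e-02'), (34, '4e-02')]
[0.59, 0.064, 0.04] [(15, '3e-29'), (20, '2e-04'), (25, '5e-03'), (30, '2e-02'), (34, '3e-02')]
[0.62, 0.061, 0.04] [(15, '1e-30'), (20, '2e-05'), (25, '4e-03'), (30, '1e-02'), (34, '3e-02')]
[0.645, 0.058, 0.04] [(15, '7e-31'), (20, '8e-25'), (25, '3e-03'), (30, '1e-02'), (34, '2e-02')]
```

The arm model now fits to 0.002 mm. With it I can search for a push pose, varying the contact spot along the front, the half turn and the lean, that allows more tilt at full closure.

```bash
cat > plan2.py <<'E'
from fk import *
rng=np.random.default_rng(0)
def ikR(pos,Rt,n=10,seeds=[]):
    b=None
    for k in range(n+len(seeds)):
        j0=seeds[k] if k<len(seeds) else rng.uniform(LO+1,HI-1)
        g=lambda q:np.concatenate([(fk(P,q)[0]-pos)*10,R.from_matrix(Rt.T@fk(P,q)[1]@W.as_matrix()).as_rotvec()])
        r=least_squares(g,np.clip(j0,LO+.1,HI-.1),bounds=(LO,HI),max_nfev=80)
        if b is None or r.cost<b.cost: b=r
        if b.cost<1e-8: break
    return b
if __name__=="__main__":
    d=np.array([np.cos(np.radians(-6.5)),np.sin(np.radians(-6.5))]);n=np.array([-d[1],d[0]])
    F=np.array([.651,.058])-.012*d
    for half in(0,180):
      for v in(-.09,-.045,0,.045,.09):
        row=[]
        for t in(22,26,30,36):
          pos=np.r_[F+v*n,.045];r=ikR(pos,rv('xyz',[180,-t,-6.5])@rv('z',half),8,[S[10][0],S[11][0]])
          row.append((t,"%.0e"%r.cost,r.x.round(0).tolist() if r.cost<1e-6 else ''))
        print(half,v,row)
E
timeout 300 python3 plan2.py
```

```text
-1 -1 [-0.    -0.     0.199  0.     0.602 -0.     0.464  0.378 -0.192  0.   ] rms mm 0.0022634431697968094 rot 0.0004801134905563398
0 -0.09 [(22, '1e-03', ''), (26, '6e-03', ''), (30, '8e-03', ''), (36, '6e-03', '')]
0 -0.045 [(22, '7e-04', ''), (26, '5e-03', ''), (30, '4e-03', ''), (36, '3e-03', '')]
0 0 [(22, '4e-04', ''), (26, '4e-03', ''), (30, '2e-03', ''), (36, '6e-04', '')]
0 0.045 [(22, '1e-04', ''), (26, '3e-03', ''), (30, '8e-04', ''), (36, '2e-20', [-8.0, 19.0, -40.0, -169.0, -5.0, -99.0])]
0 0.09 [(22, '3e-25', [16.0, 19.0, -51.0, 94.0, -8.0, -26.0]), (26, '2e-03', ''), (30, '1e-03', ''), (36, '2e-02', '')]
180 -0.09 [(22, '1e-03', ''), (26, '6e-03', ''), (30, '8e-03', ''), (36, '6e-03', '')]
180 -0.045 [(22, '7e-04', ''), (26, '5e-03', ''), (30, '1e-02', ''), (36, '3e-03', '')]
180 0 [(22, '4e-04', ''), (26, '6e-03', ''), (30, '2e-03', ''), (36, '6e-04', '')]
180 0.045 [(22, '1e-04', ''), (26, '3e-03', ''), (30, '8e-04', ''), (36, '7e-20', [-7.0, 19.0, -36.0, -159.0, -1.0, 69.0])]
180 0.09 [(22, '6e-25', [16.0, 19.0, -51.0, 94.0, -8.0, 154.0]), (26, '2e-03', ''), (30, '1e-03', ''), (36, '6e-04', '')]
```

```bash
cat > plan3.py <<'E'
from plan2 import *
d=np.array([np.cos(np.radians(-6.5)),np.sin(np.radians(-6.5))]);n=np.array([-d[1],d[0]])
F=np.array([.651,.058])-.012*d
u=np.r_[d,0]
for t in(27,32):
  for w in(-60,-45,-30,-15,15,30,45,60):
    for v in(-.06,0,.06):
      Rt=R.from_rotvec(u*np.radians(w)).as_matrix()@rv('xyz',[180,-t,-6.5])
      r=ikR(np.r_[F+v*n,.045],Rt,5,[S[10][0],S[11][0],S[12][0]])
      if r.cost<1e-6:
        a=Rt[:,2];print("tilt",t,"lean",w,"v",v,"axis",a.round(2),"j",r.x.round(0))
E
timeout 400 python3 plan3.py
```

```text
-1 -1 [-0.    -0.     0.199  0.     0.602 -0.     0.464  0.378 -0.192  0.   ] rms mm 0.0022634431697968094 rot 0.0004801134905563398
tilt 27 lean -60 v -0.06 axis [ 0.36 -0.82 -0.45] j [ 36.  39. -49.  76. -64. -12.]
tilt 27 lean -60 v 0 axis [ 0.36 -0.82 -0.45] j [ 43.  41. -43.  68. -66.  -8.]
tilt 27 lean -60 v 0.06 axis [ 0.36 -0.82 -0.45] j [ 48.  43. -37.  62. -68.  -5.]
tilt 27 lean -45 v -0.06 axis [ 0.38 -0.68 -0.63] j [ 30.  30. -52.  83. -51. -15.]
tilt 27 lean -45 v 0 axis [ 0.38 -0.68 -0.63] j [ 38.  32. -47.  74. -53. -12.]
tilt 27 lean -45 v 0.06 axis [ 0.38 -0.68 -0.63] j [ 44.  35. -42.  66. -56.  -8.]
tilt 27 lean -30 v -0.06 axis [ 0.4  -0.49 -0.77] j [ 19.  23. -55.  95. -37. -20.]
tilt 27 lean -30 v 0 axis [ 0.4  -0.49 -0.77] j [ 29.  25. -52.  84. -39. -17.]
tilt 27 lean -30 v 0.06 axis [ 0.4  -0.49 -0.77] j [ 37.  27. -47.  74. -42. -14.]
tilt 27 lean -15 v 0.06 axis [ 0.42 -0.28 -0.86] j [ 24.  21. -52.  92. -25. -25.]
tilt 27 lean 15 v -0.06 axis [ 0.48  0.18 -0.86] j [ 15.  17. -34. -19.  -9.  84.]
tilt 27 lean 30 v -0.06 axis [ 0.5   0.39 -0.77] j [ -6.  20
[... 1196 characters left out ...]
0.57  0.36 -0.73] j [ -8.  20. -22. -66. -29. 138.]
tilt 32 lean 30 v 0 axis [ 0.57  0.36 -0.73] j [ -0.  19. -23. -67. -23. 133.]
tilt 32 lean 30 v 0.06 axis [ 0.57  0.36 -0.73] j [  8.  19. -23. -67. -18. 126.]
tilt 32 lean 45 v -0.06 axis [ 0.59  0.54 -0.6 ] j [-21.  27. -20. -78. -47. 151.]
tilt 32 lean 45 v 0 axis [ 0.59  0.54 -0.6 ] j [-16.  26. -21. -82. -43. 151.]
tilt 32 lean 45 v 0.06 axis [ 0.59  0.54 -0.6 ] j [-10.  25. -22. -86. -39. 150.]
tilt 32 lean 60 v -0.06 axis [ 0.61  0.67 -0.42] j [-30.  35. -18. -84. -63. 156.]
tilt 32 lean 60 v 0 axis [ 0.61  0.67 -0.42] j [-25.  35. -20. -89. -60. 157.]
tilt 32 lean 60 v 0.06 axis [ 0.61  0.67 -0.42] j [-20.  34. -22. -94. -57. 159.]
```

An upright lean about the push axis, roughly +30° on top of the 31° tilt, keeps the forward clearances and leaves comfortable joint margins. Plan: rise, twist -90°, lean at far reach, twist back, then descend and push. I'll check this route in the model first.

```bash
cat > sim.py <<'E'
from plan2 import *
def track(wps,j,show=True):
    # wps: list of (pos,R); interpolate 8 substeps
    p0,R0=fk(P,j);R0=R0@W.as_matrix()
    for k,(p1,R1) in enumerate(wps):
        rel=R.from_matrix(R0.T@R1).as_rotvec();bad=0;mx=0
        for s_ in np.linspace(0,1,9)[1:]:
            pos=p0+(np.array(p1)-p0)*s_;Rt=R0@R.from_rotvec(rel*s_).as_matrix()
            r=ikR(pos,Rt,0,[j]);bad=max(bad,r.cost);mx=max(mx,abs(r.x-j).max());j=r.x
        if show: print(k,np.round(p1,3),R.from_matrix(R1).as_euler('xyz',degrees=True).round(0),"j",j.round(0),"cost %.0e"%bad,"maxdj",mx.round(0))
        p0,R0=np.array(p1),R1
    return j
if __name__=="__main__":
    R0=rv('xyz',[177.75,-30.8,-8.85]);j=np.array(S[12][0])
    for sg,lean in((1,30),(1,22),(-1,-30)):
        print("sg",sg,lean)
        Rm=rv('z',-45*sg)@R0;Rtw=rv('z',-90*sg)@R0
        ax=R.from_euler('z',5-90,degrees=True).apply([1,0,0])  # rotate about this: +ang sends down-vector outward
        L=lambda a:R.from_rotvec(ax*np.radians(a)).as_matrix()@Rtw
        RF=rv('z',90*sg+2.3)@L(abs(lean))
        wps=[([.584,.076,.38],R0),([.70,.06,.40],Rm),([.82,.05,.40],Rtw),([.95,.05,.42],L(abs(lean))),([.8,.05,.42],L(abs(lean))),([.7,.055,.40],rv('z',45*sg)@L(abs(lean))),([.575,.066,.36],RF),([.57,.066,.15],RF),([.57,.066,.04],RF),([.645,.058,.04],RF)]
        track(wps,j);print("axis",RF[:,2].round(2),"tool y",RF[:,1].round(2))
E
timeout 300 python3 sim.py
```

```text
-1 -1 [-0.    -0.     0.199  0.     0.602 -0.     0.464  0.378 -0.192  0.   ] rms mm 0.0022634431697968094 rot 0.0004801134905563398
sg 1 30
0 [0.584 0.076 0.38 ] [178. -31.  -9.] j [ 40.  -8. -31.  32. -52.  24.] cost 4e-22 maxdj 14.0
1 [0.7  0.06 0.4 ] [178. -31. -54.] j [ 35.  14.  -5.  32. -75.  -9.] cost 1e-19 maxdj 5.0
2 [0.82 0.05 0.4 ] [178. -31. -99.] j [  27.   44.   46.   25. -111.  -31.] cost 1e-19 maxdj 9.0
3 [0.95 0.05 0.42] [-151.  -20. -112.] j [ 26.  38.  31.  35. -79. -49.] cost 2e-19 maxdj 4.0
4 [0.8  0.05 0.42] [-151.  -20. -112.] j [ 31.  21.   4.  36. -73. -59.] cost 3e-20 maxdj 4.0
5 [0.7   0.055 0.4  ] [-151.  -20.  -67.] j [ 30.   0. -23.  31. -43. -21.] cost 7e-29 maxdj 7.0
6 [0.575 0.066 0.36 ] [-151.  -20.  -20.] j [ 17.  -8. -17. -15. -49.  64.] cost 9e-21 maxdj 12.0
7 [0.57  0.066 0.15 ] [-151.  -20.  -20.] j [ 15.   4. -30. -30. -27.  83.] cost 6e-19 maxdj 4.0
8 [0.57  0.066 0.04 ] [-151.  -20.  -20.] j [  9.  15. -29. -49. -22. 109.] cost 2e-22 maxdj 4.0
9 [0.645 0.058 0.04 ] [-151.  -20.  -20.] j [  7.  20. -22. -45. -24. 106.] cost 9e-28 maxdj 1.0
ax
[... 1360 characters left out ...]
95 0.05 0.42] [142. -33. 100.] j [  4.  27.  33. -28. -62. 174.] cost 1e-02 maxdj 4.0
4 [0.8  0.05 0.42] [142. -33. 100.] j [  6.  11.  11. -26. -54. 174.] cost 1e-02 maxdj 3.0
5 [0.7   0.055 0.4  ] [142. -33.  55.] j [ 16.  -6. -44.  70. -12.  53.] cost 4e-03 maxdj 28.0
6 [0.575 0.066 0.36 ] [142. -33.  13.] j [ 49.  -2. -44.  56. -64.   9.] cost 4e-23 maxdj 10.0
7 [0.57  0.066 0.15 ] [142. -33.  13.] j [ 41.  13. -58.  76. -49. -19.] cost 2e-03 maxdj 5.0
8 [0.57  0.066 0.04 ] [142. -33.  13.] j [ 38.  26. -58.  83. -47. -31.] cost 1e-02 maxdj 2.0
9 [0.645 0.058 0.04 ] [142. -33.  13.] j [ 28.  28. -54.  95. -46. -31.] cost 9e-03 maxdj 4.0
axis [ 0.56 -0.5  -0.66] tool y [-0.15 -0.85  0.51]
```

The +30° route is continuous and within range everywhere, with the final pose well inside limits. Run it.

>>> step_arm --moves '[[[0,0,4,0,0],[0,0,4,0,0],[0,0,4,0,0],[0,0,4.5,0,0],[0,0,4.5,0,0],[2.5,0,0.5,-0.145,0],[2.5,0,0.5,-0.145,0],[2.5,0,0,-0.145,0],[2.5,0,0,-0.145,0],[2.5,0,0,-0.145,0]]]'

```text
clock: 35.55
tool_pos: [0.713, 0.0753, 0.3808]
orientation: [177.7, -31.5, -50.8]
force: [-0.7, 0.8, 0.7]
opening: 0.0001
gripper_force: 0.0
```

>>> step_arm --moves '[[[2.5,0,0,-0.145,0],[2.5,0,0,-0.145,0],[2.5,0,0,-0.145,0],[2.5,0,0,-0.145,0],[2.5,0,0,-0.145,0],[4,0,0,0,0],[4,0,0,0,0],[4,0,0,0,0],[4,0,0,0,0],[4,0,0,0,0]]]'

```text
clock: 36.55
tool_pos: [0.9549, 0.0565, 0.3427]
orientation: [-178.6, -32.0, -90.7]
force: [-0.5, -0.1, 0.8]
opening: 0.0001
gripper_force: 0.0
```

>>> step_arm --moves '[[[3,0,2,0,0],[3,0,2,0,0],[3,0,2,0,0],[3,0,2,0,0],[3,0,2,0,0],[0,0,0,0,0]]]'

```text
clock: 37.15
tool_pos: [0.9913, 0.0248, 0.3915]
orientation: [-170.9, -32.9, -91.3]
force: [-0.1, -0.2, 0.3]
opening: 0.0008
gripper_force: 0.0
```

```bash
python3 -c "
from plant import ctrl
o=ctrl.get_obs();print(o['joint_pos'].round(1),o['tool_pos'],o['orientation'])"
```

```text
[  23.1   59.8   71.7   34.8 -104.3  -13.6] [0.99129413 0.02478004 0.39147042] [-170.86445175  -32.85833823  -91.33441832]
```

>>> step_arm --moves '[[[3,0,2,0,0],[3,0,2,0,0],[3,0,2,0,0],[3,0,2,0,0],[3,0,2,0,0],[3,0,2,0,0],[3,0,2,0,0],[3,0,2,0,0],[3,0,2,0,0],[3,0,2,0,0]]]'

```text
clock: 38.15
tool_pos: [1.0729, -0.0226, 0.464]
orientation: [-155.9, -35.4, -92.1]
force: [0.3, -0.1, -0.7]
opening: 0.0005
gripper_force: 0.0
```

>>> step_arm --moves '[[[3,0,2,0,0],[3,0,2,0,0],[3,0,2,0,0],[3,0,2,0,0],[3,0,2,0,0],[0,0,0,0,0]]]'

```text
clock: 38.75
tool_pos: [1.1147, -0.0424, 0.4995]
orientation: [-148.0, -36.8, -93.1]
force: [-0.3, -0.5, -0.6]
opening: 0.0005
gripper_force: 0.0
```

```bash
cat > now.py <<'E'
from sim import *
from plant import ctrl
import sys
o=ctrl.get_obs();j=o['joint_pos'];R0=rv('xyz',o['orientation']);p=o['tool_pos']
d=np.array([np.cos(np.radians(-6.5)),np.sin(np.radians(-6.5)),0])
print(j.round(1),p.round(4),o['orientation'].round(1))
# twist so tool y is perpendicular to d
ty=R0[:,1];az=np.degrees(np.arctan2(ty[1],ty[0]));tw=(-6.5-90-az+90)%180-90
for k in(tw,tw+180 if tw<0 else tw-180):
    RF=rv('z',k)@R0;a=RF[:,2];x=RF[:,0]
    c=[(abs(x@d)*39-a@d*b,) for b in(66,107)];print("twist rad",np.radians(k).round(3),"axis",a.round(2),"tilt",np.degrees(np.arcsin(a@d)).round(1),"finger",(abs(x@d)*9.5).round(1),"bar66/107 fwd",np.round(c,1).ravel(),"ty",RF[:,1].round(2))
    if a@d>0: K=k
RF=rv('z',K)@R0
if len(sys.argv)>1: track([([.8,.05,.42],R0),([.7,.055,.4],rv('z',K/2)@R0),([.57,.066,.36],RF),([.56,.066,.15],RF),([.56,.066,.04],RF),([.65,.057,.04],RF)],j)
E
python3 now.py 1
```

```text
-1 -1 [-0.    -0.     0.199  0.     0.602 -0.     0.464  0.378 -0.192  0.   ] rms mm 0.0022634431697968094 rot 0.0004801134905563398
[ 18.5  57.8  71.7  42.3 -82.3  -8.3] [ 1.1147 -0.0424  0.4995] [-148.   -36.8  -93.1]
twist rad 1.153 axis [ 0.69  0.24 -0.68] tilt 41.4 finger 7.1 bar66/107 fwd [-14.4 -41.5] ty [-0.1  -0.9  -0.42]
twist rad -1.988 axis [-0.69 -0.24 -0.68] tilt -41.4 finger 7.1 bar66/107 fwd [ 72.9 100. ] ty [ 0.1   0.9  -0.42]
0 [0.8  0.05 0.42] [-148.  -37.  -93.] j [ 32.  17. -14.  54. -62. -52.] cost 9e-19 maxdj 29.0
1 [0.7   0.055 0.4  ] [-148.  -37.  -60.] j [ 25.  -3. -41.  68. -30. -39.] cost 3e-19 maxdj 4.0
2 [0.57  0.066 0.36 ] [-148.  -37.  -27.] j [ 29. -18. -48.  28. -15.  21.] cost 8e-20 maxdj 13.0
3 [0.56  0.066 0.15 ] [-148.  -37.  -27.] j [ 21.  -0. -41. -42.  -0.  95.] cost 4e-03 maxdj 27.0
4 [0.56  0.066 0.04 ] [-148.  -37.  -27.] j [-10.  15. -36. -98. -21. 174.] cost 3e-04 maxdj 22.0
5 [0.65  0.057 0.04 ] [-148.  -37.  -27.] j [ -6.  20. -26. -92. -18. 164.] cost 8e-05 maxdj 2.0
```

```bash
cat > scan.py <<'E'
from now import *
import itertools
def clear(RF):
    f=max((RF@[x,y,0])@d for x in(-9.5,9.5) for y in(-21,21))
    b={B:max((RF@[x,y,-B])@d for x in(-39,39) for y in(-96.5,96.5)) for B in(66,107)}
    return f-b[66],f-b[107]
for base,lab in((R0,"now"),):
  for dl in(0,4,8,12):
    RF=rv('z',K+dl)@base
    for v in(-.05,0,.05):
      n=np.array([-d[1],d[0],0]);q=np.array([0,0,0.])+v*n
      rs=[ikR(np.array(c)+q,RF,0,[[5,18,-25,-70,-20,135],[0,18,-25,-90,-20,150],[18,19,-30,-25,-11,82]]) for c in([.56,.066,.36],[.56,.066,.15],[.56,.066,.04],[.65,.057,.04])]
      print(dl,v,"clear",np.round(clear(RF),1),["%.0e"%r.cost for r in rs],rs[-1].x.round(0))
E
python3 scan.py
```

```text
-1 -1 [-0.    -0.     0.199  0.     0.602 -0.     0.464  0.378 -0.192  0.   ] rms mm 0.0022634431697968094 rot 0.0004801134905563398
[ 18.5  57.8  71.7  42.3 -82.3  -8.3] [ 1.1147 -0.0424  0.4995] [-148.   -36.8  -93.1]
twist rad 1.153 axis [ 0.69  0.24 -0.68] tilt 41.4 finger 7.1 bar66/107 fwd [-14.4 -41.5] ty [-0.1  -0.9  -0.42]
twist rad -1.988 axis [-0.69 -0.24 -0.68] tilt -41.4 finger 7.1 bar66/107 fwd [ 72.9 100. ] ty [ 0.1   0.9  -0.42]
0 -0.05 clear [21.5 48.6] ['7e-25', '4e-26', '6e-05', '1e-22'] [-11.  20. -26. -88. -22. 164.]
0 0 clear [21.5 48.6] ['7e-29', '8e-04', '1e-04', '6e-20'] [ -6.  20. -26. -92. -18. 164.]
0 0.05 clear [21.5 48.6] ['2e-24', '3e-03', '3e-04', '2e-22'] [ -1.  20. -26. -96. -14. 164.]
4 -0.05 clear [14.6 40.8] ['2e-28', '2e-23', '1e-05', '2e-21'] [-12.  21. -25. -84. -25. 163.]
4 0 clear [14.6 40.8] ['1e-25', '3e-20', '4e-05', '1e-25'] [ -6.  21. -25. -87. -21. 163.]
4 0.05 clear [14.6 40.8] ['6e-30', '1e-03', '1e-04', '4e-19'] [ -1.  21. -25. -90. -17. 162.]
8 -0.05 clear [ 7.7 32.7] ['2e-29', '3e-26', '4e-14', '3e-27'] [-12.  21. -24. -80. -28. 163.]
8 0 clear [ 7.7 32.7] ['5e-30', '2e-28', '1e-06', '3e-27'] [ -7.  21. -24. -83. -24. 162.]
8 0.05 clear [ 7.7 32.7] ['7e-31', '7e-06', '1e-05', '7e-23'] [ -1.  21. -24. -86. -20. 161.]
12 -0.05 clear [ 0.7 24.5] ['5e-20', '1e-19', '6e-25', '3e-19'] [-13.  22. -22. -77. -32. 163.]
12 0 clear [ 0.7 24.5] ['5e-27', '3e-25', '4e-22', '8e-31'] [ -7.  22. -23. -80. -28. 162.]
12 0.05 clear [ 0.7 24.5] ['7e-22', '2e-26', '5e-17', '5e-26'] [ -2.  22. -23. -83. -24. 160.]
```

```bash
cat > t2.py <<'E'
from scan import *
for dl in(6,8,10):
    RF=rv('z',K+dl)@R0;print("delta",dl,"twist",np.radians(K+dl).round(3),"clear",np.round(clear(RF),1))
    track([([.8,.0,.42],R0),([.75,.01,.4],rv('z',K/2)@R0),([.68,.02,.4],RF),([.57,.021,.36],RF),([.57,.021,.15],RF),([.572,.021,.04],RF),([.645,.013,.04],RF)],j)
E
python3 t2.py | grep -A9 delta
```

```text
delta 6 twist 1.258 clear [11.2 36.8]
0 [0.8  0.   0.42] [-148.  -37.  -93.] j [ 28.  15. -16.  56. -59. -51.] cost 2e-18 maxdj 29.0
1 [0.75 0.01 0.4 ] [-148.  -37.  -60.] j [ 17.   1. -37.  68. -24. -34.] cost 5e-21 maxdj 5.0
2 [0.68 0.02 0.4 ] [-148.  -37.  -21.] j [ 12.  -4. -15. -18. -34.  79.] cost 1e-21 maxdj 19.0
3 [0.57  0.021 0.36 ] [-148.  -37.  -21.] j [ 17. -15. -31. -12. -28.  71.] cost 2e-19 maxdj 2.0
4 [0.57  0.021 0.15 ] [-148.  -37.  -21.] j [  1.   2. -32. -58. -21. 128.] cost 8e-20 maxdj 11.0
5 [0.572 0.021 0.04 ] [-148.  -37.  -21.] j [-15.  17. -32. -88. -29. 172.] cost 1e-19 maxdj 6.0
6 [0.645 0.013 0.04 ] [-148.  -37.  -21.] j [-11.  21. -24. -82. -26. 163.] cost 3e-26 maxdj 1.0
delta 8 twist 1.293 clear [ 7.7 32.7]
0 [0.8  0.   0.42] [-148.  -37.  -93.] j [ 28.  15. -16.  56. -59. -51.] cost 2e-18 maxdj 29.0
1 [0.75 0.01 0.4 ] [-148.  -37.  -60.] j [ 17.   1. -37.  68. -24. -34.] cost 5e-21 maxdj 5.0
2 [0.68 0.02 0.4 ] [-148.  -37.  -19.] j [ 10.  -4. -13. -21. -37.  84.] cost 2e-20 maxdj 21.0
3 [0.57  0.021 0.36 ] [-148.  -37.  -19.] j [ 14. -14. -28. -18. -3
[... 332 characters left out ...]
wist 1.328 clear [ 4.2 28.7]
0 [0.8  0.   0.42] [-148.  -37.  -93.] j [ 28.  15. -16.  56. -59. -51.] cost 2e-18 maxdj 29.0
1 [0.75 0.01 0.4 ] [-148.  -37.  -60.] j [ 17.   1. -37.  68. -24. -34.] cost 5e-21 maxdj 5.0
2 [0.68 0.02 0.4 ] [-148.  -37.  -17.] j [  8.  -3. -11. -25. -40.  89.] cost 2e-23 maxdj 22.0
3 [0.57  0.021 0.36 ] [-148.  -37.  -17.] j [ 11. -13. -25. -23. -35.  87.] cost 4e-20 maxdj 2.0
4 [0.57  0.021 0.15 ] [-148.  -37.  -17.] j [ -3.   3. -30. -60. -27. 135.] cost 1e-18 maxdj 8.0
5 [0.572 0.021 0.04 ] [-148.  -37.  -17.] j [-16.  18. -31. -84. -31. 171.] cost 1e-19 maxdj 5.0
6 [0.645 0.013 0.04 ] [-148.  -37.  -17.] j [-12.  22. -23. -79. -29. 163.] cost 3e-29 maxdj 1.0
```

Delta 6° (twist 1.26 rad) stays in range with 11 mm clearance to the panel, pushing a bit right of centre. Go.

>>> step_arm --moves '[[[-4.5,0.6,-1.1,0,0],[-4.5,0.6,-1.1,0,0],[-4.5,0.6,-1.1,0,0],[-4.5,0.6,-1.1,0,0],[-4.5,0.6,-1.1,0,0],[-4.5,0.6,-1.1,0,0],[-4.5,0.6,-1.1,0,0],[-1.3,0.2,-0.2,0.14,0],[-1.3,0.2,-0.2,0.14,0],[-1.3,0.2,-0.2,0.14,0]]]'

```text
clock: 39.75
tool_pos: [0.8338, 0.0016, 0.4419]
orientation: [-147.8, -37.2, -69.1]
force: [1.5, -1.8, 1.4]
opening: 0.0006
gripper_force: 0.0
```

>>> step_arm --moves '[[[-1.3,0.2,-0.2,0.14,0],[-1.3,0.2,-0.2,0.14,0],[-1.3,0.2,-0.2,0.14,0],[-1.3,0.2,-0.2,0.14,0],[-1.3,0.2,-0.2,0.14,0],[-1.3,0.2,-0.2,0.14,0],[0,0,0,0,0]]]'

```text
clock: 40.45
tool_pos: [0.7813, -0.0086, 0.4349]
orientation: [-149.1, -36.8, -36.6]
force: [1.2, 0.4, 0.6]
opening: 0.0004
gripper_force: 0.0
```

```bash
python3 now.py
```

```text
-1 -1 [-0.    -0.     0.199  0.     0.602 -0.     0.464  0.378 -0.192  0.   ] rms mm 0.0022634431697968094 rot 0.0004801134905563398
[ 16.    2.2 -16.   12.4 -26.   39.1] [ 0.7813 -0.0086  0.4349] [-149.1  -36.8  -36.6]
twist rad 0.18 axis [ 0.69  0.23 -0.69] tilt 41.0 finger 7.2 bar66/107 fwd [-13.9 -40.9] ty [-0.1  -0.91 -0.41]
twist rad -2.961 axis [-0.69 -0.23 -0.69] tilt -41.0 finger 7.2 bar66/107 fwd [72.8 99.7] ty [ 0.1   0.91 -0.41]
```

>>> step_arm --moves '[[[-3.5,0.5,-1,0.05,0],[-3.5,0.5,-1,0.05,0],[-3.5,0.5,-1,0.05,0],[-3.5,0.5,-1,0.05,0],[-3.5,0.5,-1,0.05,0],[-3.5,0.5,-1,0.04,0],[0,0,0,0,0]]]'

```text
clock: 41.15
tool_pos: [0.5684, 0.0206, 0.3728]
orientation: [-149.2, -36.7, -20.0]
force: [0.1, 0.8, 1.4]
opening: 0.0006
gripper_force: 0.0
```

```bash
python3 now.py
```

```text
-1 -1 [-0.    -0.     0.199  0.     0.602 -0.     0.464  0.378 -0.192  0.   ] rms mm 0.0022634431697968094 rot 0.0004801134905563398
[ 18.  -16.1 -30.  -10.  -30.3  69. ] [0.5684 0.0206 0.3728] [-149.2  -36.7  -20. ]
twist rad -0.106 axis [ 0.69  0.23 -0.69] tilt 40.9 finger 7.2 bar66/107 fwd [-13.8 -40.6] ty [-0.1  -0.91 -0.41]
twist rad 3.036 axis [-0.69 -0.23 -0.69] tilt -40.9 finger 7.2 bar66/107 fwd [72.7 99.6] ty [ 0.1   0.91 -0.41]
```

>>> step_arm --moves '[[[0,0,-3,0,0],[0,0,-3.5,0,0],[0,0,-3.5,0,0],[0,0,-3.5,0,0],[0,0,-3.5,0,0],[0,0,-3,0,0],[0,0,-2,0,0],[0,0,-1.5,0,0],[0,0,0,0,0]]]'

```text
clock: 42.05
tool_pos: [0.5709, 0.0198, 0.1358]
orientation: [-149.4, -36.4, -20.0]
force: [0.3, 0.2, -0.0]
opening: 0.0004
gripper_force: 0.0
```

```bash
python3 now.py; python3 - <<'E'
from h import *
j,DD=snap("top")
cv2.imwrite("pics/c7.png",cv2.resize(j[100:300,200:400],(600,600)))
E
```

```text
-1 -1 [-0.    -0.     0.199  0.     0.602 -0.     0.464  0.378 -0.192  0.   ] rms mm 0.0022634431697968094 rot 0.0004801134905563398
[  1.2   3.7 -31.8 -58.  -20.  128.7] [0.5709 0.0198 0.1358] [-149.4  -36.4  -20. ]
twist rad -0.102 axis [ 0.68  0.24 -0.69] tilt 40.6 finger 7.2 bar66/107 fwd [-13.3 -40. ] ty [-0.1  -0.91 -0.41]
twist rad 3.04 axis [-0.68 -0.24 -0.69] tilt -40.6 finger 7.2 bar66/107 fwd [72.6 99.2] ty [ 0.1   0.91 -0.41]
```

View pics/c7.png

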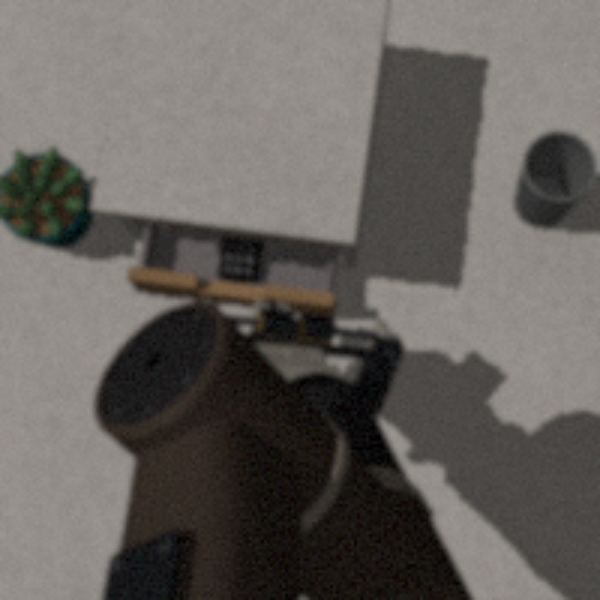

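The fingertips, at about crop (290,320), sit just in front of the wood board's edge at about (290,300), and the remote is visible inside at (240,258). Descend in front of the face, then push slowly.

>>> step_arm --moves '[[[-0.3,0,-2,0,0],[0,0,-2,0,0],[0,0,-2,0,0],[0,0,-1.5,0,0],[0,0,-1,0,0],[0,0,0,0,0],[0,0,0,0,0]]]'

```text
clock: 42.8
tool_pos: [0.5684, 0.0211, 0.0542]
orientation: [-149.3, -36.7, -19.9]
force: [0.2, -1.0, 0.6]
opening: 0.0001
gripper_force: 0.0
```

```bash
python3 now.py|sed -n 2,3p
```

```text
[-12.1  14.4 -31.9 -82.4 -26.1 164.6] [0.5684 0.0211 0.0542] [-149.3  -36.7  -19.9]
twist rad -0.107 axis [ 0.69  0.23 -0.69] tilt 40.9 finger 7.2 bar66/107 fwd [-13.8 -40.6] ty [-0.1  -0.91 -0.41]
```

>>> step_arm --moves '[[[0.4,-0.1,0,0,0],[0.6,-0.1,0,0,0],[0.6,0,0,0,0],[0.6,-0.1,0,0,0],[0.6,0,0,0,0],[0.6,-0.1,0,0,0],[0.5,-0.1,0,0,0],[0.4,0,0,0,0],[0.3,-0.1,0,0,0],[0,0,0,0,0]]]'

```text
clock: 43.8
tool_pos: [0.6151, 0.0154, 0.0537]
orientation: [-149.3, -36.7, -19.9]
force: [-0.4, -1.5, -0.4]
opening: 0.0005
gripper_force: 0.0
```

>>> step_arm --moves '[[[0.3,0,0,0,0],[0.3,-0.1,0,0,0],[0.3,0,0,0,0],[0.2,0,0,0,0],[0,0,0,0,0]]]'

```text
clock: 44.3
tool_pos: [0.6257, 0.0143, 0.0536]
orientation: [-149.3, -36.7, -19.9]
force: [-1.5, -0.5, -1.2]
opening: 0.0006
gripper_force: 0.6
```

Contact at 1–2 N with no body contact. Go on in small steps through the detent.

>>> step_arm --moves '[[[0.2,0,0,0,0],[0.2,-0.1,0,0,0],[0.2,0,0,0,0],[0.1,0,0,0,0],[0,0,0,0,0]]]'

```text
clock: 44.8
tool_pos: [0.63, 0.014, 0.053]
orientation: [-149.3, -36.6, -19.8]
force: [-14.8, -2.4, 10.1]
opening: 0.0003
gripper_force: 7.5
```

>>> step_arm --moves '[[[0.2,0,0,0,0],[0.2,-0.1,0,0,0],[0.1,0,0,0,0],[0,0,0,0,0]]]'

```text
clock: 45.2
tool_pos: [0.6352, 0.0133, 0.053]
orientation: [-149.2, -36.6, -19.8]
force: [-10.9, 0.5, 5.2]
opening: 0.0002
gripper_force: 5.5
```

```bash
python3 - <<'E'
from h import *
j,DD=snap("top")
cv2.imwrite("pics/c8.png",cv2.resize(j[130:250,220:360],(700,600)))
E
```

```text
(no output)
```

View pics/c8.png

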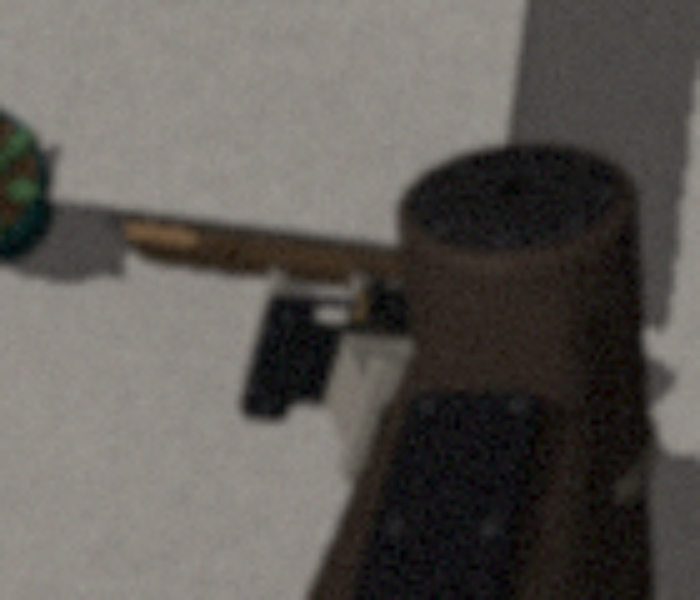

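The crop shows the drawer nearly shut, with its board just under the overhang at about (250,250). The force peaked near 15 N in the detent and is falling, so continue.

>>> step_arm --moves '[[[0.2,0,0,0,0],[0.1,0,0,0,0],[0.1,0,0,0,0],[0,0,0,0,0]]]'

```text
clock: 45.65
tool_pos: [0.641, 0.0127, 0.0534]
orientation: [-149.3, -36.7, -19.9]
force: [-1.9, 0.4, -0.8]
opening: 0.0004
gripper_force: 1.0
```

>>> step_arm --moves '[[[0.2,0,0,0,0],[0.1,0,0,0,0],[0.1,0,0,0,0],[0,0,0,0,0]]]'

```text
clock: 46.05
tool_pos: [0.6438, 0.0126, 0.0531]
orientation: [-149.3, -36.6, -19.8]
force: [-12.7, -2.8, 6.7]
opening: 0.0005
gripper_force: 6.4
```

The force fell to about 2 N and then rose again, which suggests the detent was passed and the stop reached. Back off and check.

>>> step_arm --moves '[[[-0.5,0,0,0,0],[-1.5,0.1,0,0,0],[-2.5,0.2,0,0,0],[-3,0,2,0,0],[0,0,4,0,0],[0,0,4,0,0],[0,0,4,0,0],[-2,0,3,0,0],[-2,0,0,0,0],[0,0,0,0,0]]]'

```text
clock: 47.05
tool_pos: [0.5276, 0.0162, 0.1905]
orientation: [-149.4, -36.5, -19.5]
force: [-0.1, 0.5, -0.1]
opening: 0.0005
gripper_force: 0.0
```

```bash
python3 - <<'E'
from h import *
d=np.array([np.cos(np.radians(-6.5)),np.sin(np.radians(-6.5))])
im=[]
for n in("side","top"):
    i,D=snap(n);ys,xs=np.mgrid[150:270,215:340];px=np.c_[xs.ravel(),ys.ravel()];h=cv2.cvtColor(i,cv2.COLOR_BGR2HSV)[150:270,215:340].reshape(-1,3)
    Q=withdepth(n,px,D);f=np.array([.651,.058]);s=(Q[:,:2]-f)@d;v=(Q[:,:2]-f)@np.array([-d[1],d[0]])
    for lo,hi in((.02,.07),(.1,.165)):
        m=(D[150:270,215:340].ravel()>0)&(Q[:,2]>lo)&(Q[:,2]<hi)&(abs(v)<.1)&(abs(s)<.06)&(h[:,1]>90)&(h[:,0]<25)
        print(n,lo,m.sum(),"face pos mm",np.percentile(s[m]*1000,[10,50,90]).round(1) if m.sum() else '')
    im.append(cv2.resize(i[150:270,215:345],(390,360)))
cv2.imwrite("pics/c9.png",np.hstack(im))
E
```

```text
side 0.02 3 face pos mm [ 6.1 10.  10.8]
side 0.1 2 face pos mm [2.6 3.  3.4]
top 0.02 188 face pos mm [2.6 3.4 5.1]
top 0.1 0 face pos mm
```

View pics/c9.png

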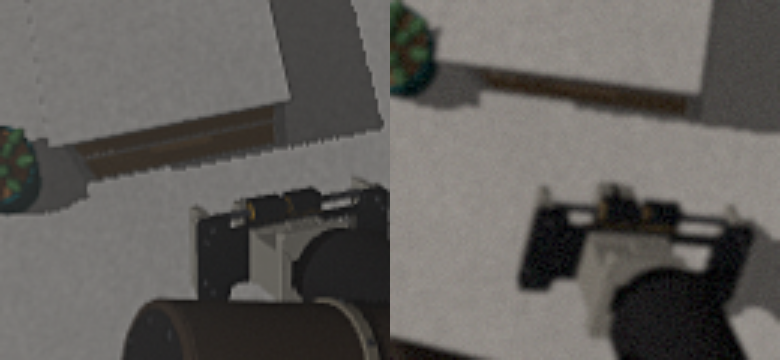

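The side crop shows the drawer face flush with the panel above it; only the seam at about (180,145) is visible. Drawer face and panel both measure at about +3 mm, and the drawer stayed shut after I backed off. The arm is clear, so hand in.

```bash
python3 -c "
from plant import close_job
print(close_job())"
```

```text
the job is handed in; nothing more can be done
None
```

The long remote was set down flat, buttons up, on the drawer floor. The drawer was pushed gently home (it measures flush and stayed shut when released), nothing else was handled, and the job is handed in at about 47 s; no verdict was returned.

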